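Stand the tipped solvent bottles back in their row

TASK

Two solvent bottles have tipped over in front of the bottle tray. Stand each of them upright on its underside on one of the two green marks in the tray (one bottle to a mark, centred on it, either way round), in the row with the bottles already standing there, and let go. Do not tip or shift the standing bottles, and leave the multimeter, solder reel, tip cleaner and bit block where they are.

Things in the scene. Friction and masses are not known exactly. Their poses are not given: they have to be found in the camera images.
- tipped_1: Tipped bottle: solvent bottle, white round plastic body 49 mm in diameter and 102 mm high, blue cap and thin spout on top to 134 mm (solid to 114 mm), 0.09 to 0.18 kg, closed. Origin: centre of its underside; its z axis runs from the underside to the spout. It lies loose on the bench in front of the tray, cap pointing roughly left (+y), and can roll.
- tipped_2: Tipped bottle: solvent bottle, white round plastic body 49 mm in diameter and 102 mm high, blue cap and thin spout on top to 134 mm (solid to 114 mm), 0.09 to 0.18 kg, closed. Origin: centre of its underside; its z axis runs from the underside to the spout. It lies loose on the bench in front of the tray, cap pointing roughly right (-y), and can roll.
- standing_1: Standing neighbour, loose, in the tray: same kind of solvent bottle, white round plastic body 49 mm in diameter and 102 mm high, blue cap and thin spout on top to 134 mm (solid to 114 mm), 0.09 to 0.18 kg, closed. Origin: centre of its underside; its z axis runs from the underside to the spout.
- standing_2: Standing neighbour, loose, in the tray: same kind of solvent bottle, white round plastic body 49 mm in diameter and 102 mm high, blue cap and thin spout on top to 134 mm (solid to 114 mm), 0.09 to 0.18 kg, closed. Origin: centre of its underside; its z axis runs from the underside to the spout.
- standing_3: Standing neighbour, loose, in the tray: same kind of solvent bottle, white round plastic body 49 mm in diameter and 102 mm high, blue cap and thin spout on top to 134 mm (solid to 114 mm), 0.09 to 0.18 kg, closed. Origin: centre of its underside; its z axis runs from the underside to the spout.
- mark_1: Green flat round mark on the tray floor, 56 mm in diameter (paint only, no height): an empty place. Origin: its centre, on the tray floor, 4 mm over the bench. Places lie 84 mm apart in one row in the middle of the tray.
- mark_2: Green flat round mark on the tray floor, 56 mm in diameter (paint only, no height): an empty place. Origin: its centre, on the tray floor, 4 mm over the bench. Places lie 84 mm apart in one row in the middle of the tray.
- tray: Long shallow grey tray (the lane), fixed, 72 mm deep (its x) by 436 mm long (its y); floor 4 mm thick, walls 3 mm thick and 12 mm high over the bench, inside depth 66 mm. Origin: centre of its underside, on the bench; x points away from the robot, across the row; y runs along the row; z up. Five places at its y = -168, -84, 0, 84, 168 mm: three hold standing bottles, two carry green marks.
- multimeter: Bystander, loose: yellow multimeter lying flat to the left of the tray, 138 x 68 x 40 mm. Origin: centre of its underside.
- solder_reel: Bystander, loose: reel of solder wire with blue flanges to the right, 54 mm in diameter, 40 mm high. Origin: centre of its underside.
- tip_cleaner: Bystander, loose: round brown tip cleaner tub behind the tray, 65 mm in diameter and 65 mm high. Origin: centre of its underside.
- bit_holder: Bystander, loose: black block with a row of driver bits, behind the tray, 22 x 62 x 37 mm. Origin: centre of its underside.
There are look-alikes about, which are no part of the job. What is shaped like the standing_2 but red is not meant.

How it is judged:
By the outcome, as a careful person would: the job done as asked, in the order asked, and still so for the second after the job is handed in, with the robot touching nothing.
It also fails if it takes over 67 s, if anything falls off the work surface, if the arm or the gripper's body presses on something with over 40 N, if the wrist force passes 120 N, or if a joint passes its speed limit or range.

ROBOT

A 7-joint arm with a two-finger parallel gripper is mounted at the origin on a cart in front of the work surface, level with it; the furniture and walls round the work are solid. World frame = base frame: x ahead of the robot, y to its left, z up, the work surface at z = 0. Lengths are in m, angles in rad, forces in N, time in s.
With the tool pointing down it reaches from about 0.425 to 0.825 m from the base axis. Payload 3.6 kg.
Tool frame: the origin (TCP) lies midway between the tips of the shut fingers; the grasp point (between the pads) lies 19 mm behind it; z points along the fingers, y is the line along which they close (so a half turn about z gives the same grasp; the last joint's range is limited). The gripper opens to 85 mm and grips with 20 to 120 N. Pads are 22 mm wide; open, the fingers measure 114 mm over their backs; the gripper's body (76 mm by 85 mm) begins 54 mm behind the grasp point. The pads swing forward as they close: fully open they stand 13 mm farther back than shut.
Start: joints at [-1.242, 0.615, -0.013, 1.423, 0.008, 1.103, -0.04], TCP at [0.226, 0.609, 0.231] pointing down, gripper open.
Joint ranges: [-3.12, 3.12], [-0.3, 2.06], [-1.34, 1.32], [0.26, 2.42], [-1.36, 4.5], [0.01, 1.98], [-2.84, 2.84]. Speed limits (rad/s): [2.79, 2.79, 3.14, 3.14, 3.14, 3.14, 3.14].

INTERFACE

Orientations are given as [roll, pitch, yaw] about the fixed x, y, z axes, in that order (R = Rz(yaw) Ry(pitch) Rx(roll)).
In Python, from cell import manip gives the robot as it stands. The module is installed in compiled form; this text tells all that it offers.
- The arm moves only by the tool drive_tool, never from a script. Its argument "rows" is text: rows parted by semicolons, each of 7 numbers parted by spaces: the opening, from -1 (shut) to 1 (fully open), then the shift along the tool's x, y, z in cm, then the turn, a rotation vector about the tool's x, y, z in rad. In form: grip tx ty tz wx wy wz; .... A call has 1 to 10 rows; each row shifts and turns the commanded pose from where the row before left it, along the tool's axes as they then stand; what a row does not reach is not made up. A row lasts 1/12 s, in which the tool goes at most 41.7 mm and 7.16 degrees, less where a joint would pass 70% of its speed; a pose out of reach is approached as far as the arm can. A call is refused whole if a number of a shift passes 4.17 or a number of a turn 0.125, either way. A call with a gripper value outside its range is refused whole. The fingers move at their own pace and stop on an object; the grip force is fixed at half the most. Time passes only in rows, so rows that do not move let the fingers close. It gives the time, the measured TCP pose, the force, the opening and the grip force at its end, in the units of the state.
- manip.read_state(): the state, without advancing time (a new reading comes with each control period).
- manip.camera(name): name is "scene" or "top"; returns a dict with "color" (480x640x3 uint8, blue, green, red), "depth" (480x640 float32, m along the optical axis (not along the pixel's ray), 0 where there is no reading), "fx", "fy", "cx", "cy" (pixels), "extrinsics" (4x4, takes a point from camera to world coordinates). Camera axes: x right, y down, z forward; pixel columns grow to the right and rows downward; lengths in m; the calibration is good to about 2 mm. A picture is of the moment at which its call begins.
- manip.close_job(): hands the job in; it is judged then, once.
Trained networks look in a picture, given as the dict that the camera call returned (one of the last four; its "shot" number tells which), for a name from the list of things; names that differ only in an ending like _2 or _b are one class to them, and where a whole thing is asked for, a point or a joint stands for the part that bears it (a point fixed in the world has none). Each returns a list of dicts, best first, with "p" (0 to 1); they miss things now and then, are a little off and sometimes report something else, mostly with a low value. They report only what shows in the picture. A call takes as long as a camera call. They do not tell look-alikes from the thing itself.
- manip.find_in(picture, label): "xyz" ([x, y, z] in m, in world coordinates, good to about 4 mm: the middle of the surface that is visible of it).
The state is a dict: "time_s": time; "joint_pos": joint angles; "qvel": joint speeds; "joint_efforts": joint torques, N m; "position": TCP position; "tcp_rot": TCP orientation; "ft_force": force on the tool from outside, world axes, zero at the start; "ft_torque": the same for the moment, N m; "width": opening from 0.0 (shut) to 1.0 (fully open); "grasp_force": force on a finger pad.
Only numpy, scipy, OpenCV 4.12 (cv2) and the standard library are available. Lean on these libraries where they do the work, as an engineer would, in place of code of your own. Each camera call takes 0.05 s, during which the arm holds its last target. There are 200 camera calls.

## Working session

There is one attempt and no reset: what is moved stays moved. The work goes in short steps, Python scripts to look and compute and a tool call to move; the robot and the scene stay as the last step left them, time stands still between calls to the robot, and variables do not carry over. Pictures are saved under pics/ and viewed, at most 10 in all, crops included, and the job is handed in when it is done.

Besides the shell and the picture viewer there is one more tool, called by a JSON object that holds its "api" and its "payload". drive_tool: Moves the arm, as the interface text tells. Its arguments: {"type":"object","properties":{"rows":{"type":"string"}},"required":["rows"]}

```bash
mkdir -p pics; cat > h.py <<'E'
import numpy as np,cv2
from cell import manip
def pts(p):
    d=p["depth"];v,u=np.mgrid[0:480,0:640]
    P=np.stack([(u-p["cx"])/p["fx"]*d,(v-p["cy"])/p["fy"]*d,d,np.ones_like(d)],-1)@p["extrinsics"].T
    P=P[...,:3];P[d==0]=np.nan;return P
E
python3 - <<'E'
from h import *
np.set_printoptions(precision=3,suppress=True)
a=manip.camera("scene");b=manip.camera("top")
for n,p in(("scene",a),("top",b)):
    cv2.imwrite(f"pics/{n}1.png",p["color"]);np.savez(f"{n}1.npz",P=pts(p),c=p["color"])
    print(n,p["extrinsics"][:3,3])
for l in("tipped_1","mark_1","standing_1"):
    for r in manip.find_in(b,l):print(l,np.array(r["xyz"]),round(r["p"],2))
s=manip.read_state();print(s["time_s"],s["position"],s["tcp_rot"])
E
```

```text
scene [-0.041  1.315  0.984]
top [0.405 0.023 1.072]
tipped_1 [ 0.459 -0.098  0.042] 0.93
tipped_1 [0.466 0.113 0.045] 0.64
tipped_1 [ 0.771 -0.171  0.016] 0.45
mark_1 [ 0.671 -0.181  0.004] 0.9
mark_1 [ 0.665 -0.013  0.004] 0.79
standing_1 [0.633 0.302 0.082] 0.87
standing_1 [ 0.652 -0.09   0.09 ] 0.85
standing_1 [0.646 0.148 0.093] 0.85
standing_1 [0.648 0.068 0.093] 0.8
0.25 [0.226 0.609 0.231] [-3.14  -0.     2.787]
```

View pics/top1.png

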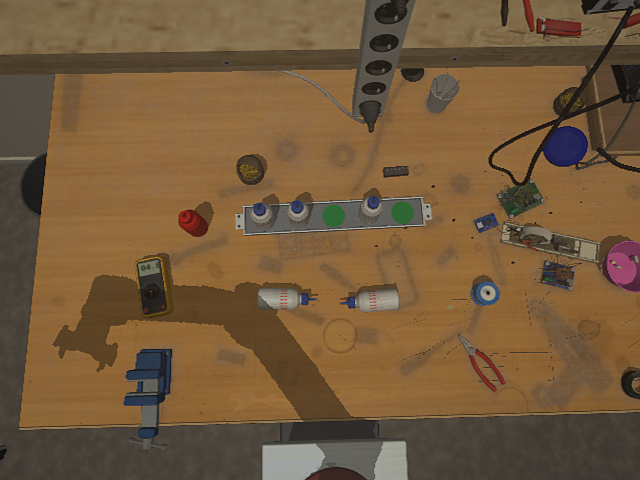

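View pics/scene1.png

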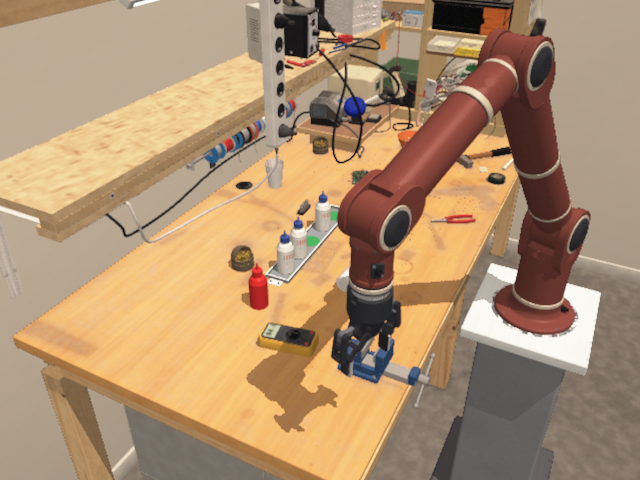

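The top view shows tray marks at px (333,216) and (402,212). tipped_2 is at (279,299) with its cap right, tipped_1 at (378,298) with its cap left, and the red look-alike at (192,222). The scene view shows the arm over the vise, and the power strip hanging behind the tray.

```bash
python3 - <<'E'
import numpy as np,cv2
np.set_printoptions(precision=4,suppress=True)
d=np.load("top1.npz");P,c=d["P"],d["c"].astype(int)
for n,(u0,u1) in(("t2",(245,325)),("t1",(330,410))):
    Q=P[275:325,u0:u1].reshape(-1,3);Q=Q[Q[:,2]>.012]
    r=Q[Q[:,2]>.036]; m=r[:,:2].mean(0);_,_,V=np.linalg.svd(r[:,:2]-m);a=V[0]*np.sign(V[0][1])
    s=(Q[:,:2]-m)@a;w=(Q[:,:2]-m)@np.array([-a[1],a[0]])
    print(n,"mid",m,"axis",a,"along",np.percentile(s,[.5,99.5]),"across",np.percentile(w,[1,99]),"top",np.percentile(Q[:,2],99), "ends",m+a*s.min(),m+a*s.max(), "ridge ends",np.percentile((r[:,:2]-m)@a,[.5,99.5]))
g=(c[...,1]>c[...,2]+40)&(c[...,1]>c[...,0]+30)
g[:195]=0;g[235:]=0;G=[]
for u0,u1 in((315,352),(385,420)):
    k=np.zeros_like(g);k[:,u0:u1]=g[:,u0:u1];q=P[k];print("mark",q.mean(0),len(q),np.ptp(q,axis=0))
for u0,u1 in((247,274),(285,312),(360,387)):
    q=P[190:230,u0:u1].reshape(-1,3);q=q[q[:,2]>.1];print("stand",q.mean(0),q[:,2].max())
q=P[0:130,350:410].reshape(-1,3);q=q[q[:,2]>.05];print("strip",np.nanmin(q,0),np.nanmax(q,0))
q=P[40:70,100:340].reshape(-1,3);print("shelf",np.nanmin(q,0),np.nanmax(q,0))
E
```

```text
t2 mid [0.4655 0.1186] axis [0.0316 0.9995] along [-0.0763  0.0471] across [-0.0234  0.0239] top 0.05193812995840746 ends [0.4628 0.0333] [0.467  0.1666] ridge ends [-0.0628  0.0472]
t1 mid [ 0.4556 -0.1038] axis [-0.0497  0.9988] along [-0.0476  0.0759] across [-0.0235  0.0232] top 0.0513161351274595 ends [ 0.458 -0.152] [ 0.4514 -0.0191] ridge ends [-0.0475  0.0645]
mark [ 0.6637 -0.0127  0.0047] 387 [0.0541 0.0513 0.0134]
mark [nan nan nan] 382 [nan nan nan]
stand [0.6535 0.1531 0.1179] 0.13739018702192907
stand [0.657  0.0709 0.118 ] 0.138744224585721
stand [ 0.6634 -0.0957  0.1178] 0.1399349886012139
strip [ 0.7393 -0.1407  0.1391] [ 0.9242 -0.0329  0.6338]
shelf [ 0.8318 -0.0182  0.3568] [0.8582 0.3896 0.4285]
```

{"api": "drive_tool", "payload": {"rows": "1 0 0 0 0 0.1 0;1 0 0 0 0 0.1 0;1 0 0 0 0 0 0"}}

```text
time_s: 0.5
position: [0.2331, 0.6066, 0.2301]
tcp_rot: [-3.14, -0.196, 2.776]
ft_force: [1.9, -1.4, -0.2]
width: 1.0
grasp_force: 0.0
```

```bash
python3 - <<'E'
from h import *
s=manip.read_state();print(s["time_s"],np.round(s["joint_pos"],3),s["position"],s["tcp_rot"],s["width"])
E
```

```text
0.5 [-1.087  0.628 -0.104  1.421 -0.151  1.108  0.102] [0.23309111 0.60661885 0.23006134] [-3.13999303 -0.19649103  2.77644444] 0.9997837559378175
```

```bash
cat >> h.py <<'E'
from scipy.linalg import logm,expm
from scipy.spatial.transform import Rotation as Ro
def cur():
    s=manip.read_state();T=np.eye(4);T[:3,:3]=Ro.from_euler('xyz',s["tcp_rot"]).as_matrix();T[:3,3]=s["position"]
    print("t",round(s["time_s"],2),"q",np.round(s["joint_pos"],2),"p",np.round(T[:3,3],4),"w",round(s["width"],3),"F",np.round(s["ft_force"],1),"grip",s["grasp_force"]);return T
def pose(p,y,z):
    z=np.array(z,float);z/=np.linalg.norm(z);y=np.array(y,float);y-=z*(y@z);y/=np.linalg.norm(y)
    T=np.eye(4);T[:3,:3]=np.stack([np.cross(y,z),y,z],1);T[:3,3]=p;return T
def plan(A,B,speed=3.5,name=""):
    "constant-twist rows from A to B"
    xi=np.real(logm(np.linalg.inv(A)@B));w=np.array([xi[2,1],xi[0,2],xi[1,0]])
    for N in range(1,200):
        S=expm(xi/N);t=S[:3,3]*100
        if np.linalg.norm(t)<=speed and np.linalg.norm(w)/N<=.118:break
    W=np.array([(A@expm(xi*k/N))[:3,3] for k in range(N+1)])
    print(name,N,"rows of",np.round(t,2),np.round(w/N,3),"path min",W.min(0).round(3),"max",W.max(0).round(3));return B
E
cat > t2.py <<'E'
from h import *
base=np.array([.467,.166,.0245]);cap=np.array([-.0316,-.9995,0])
perp=np.array([.9995,-.0316,0]);up=np.array([0,0,1.])
z=-up*.866-cap*.5
def g(h): return pose(np.r_[(base+.055*cap+.019*z)[:2],h],perp,z)
E
python3 - <<'E'
from t2 import *
A=cur();print(g(.01));B=plan(A,g(.13),name="pre");plan(B,g(.01),name="down")
E
```

```text
t 0.5 q [-1.09  0.63 -0.1   1.42 -0.15  1.11  0.1 ] p [0.2331 0.6066 0.2301] w 1.0 F [ 1.9 -1.4 -0.2] grip 0.0
[[ 2.73662224e-02  9.99500595e-01  1.58003500e-02  4.65562200e-01]
 [ 8.65586687e-01 -3.16000188e-02  4.99761069e-01  1.20522750e-01]
 [ 5.00010777e-01  6.97708018e-19 -8.66019181e-01  1.00000000e-02]
 [ 0.00000000e+00  0.00000000e+00  0.00000000e+00  1.00000000e+00]]
pre 17 rows of [-3.33 -0.64 -0.61] [-0.026  0.017  0.068] path min [0.233 0.121 0.13 ] max [0.473 0.607 0.23 ]
down 4 rows of [-1.5 -0.   2.6] [ 0. -0.  0.] path min [0.466 0.121 0.01 ] max [0.466 0.121 0.13 ]
```

{"api": "drive_tool", "payload": {"rows": "1 -3.33 -0.64 -0.61 -0.026 0.017 0.068;1 -3.33 -0.64 -0.61 -0.026 0.017 0.068;1 -3.33 -0.64 -0.61 -0.026 0.017 0.068;1 -3.33 -0.64 -0.61 -0.026 0.017 0.068;1 -3.33 -0.64 -0.61 -0.026 0.017 0.068;1 -3.33 -0.64 -0.61 -0.026 0.017 0.068;1 -3.33 -0.64 -0.61 -0.026 0.017 0.068;1 -3.33 -0.64 -0.61 -0.026 0.017 0.068;1 -3.33 -0.64 -0.61 -0.026 0.017 0.068"}}

```text
time_s: 1.25
position: [0.432, 0.3855, 0.2007]
tcp_rot: [3.084, -0.375, 2.152]
ft_force: [0.1, -0.2, -0.2]
width: 0.992
grasp_force: 0.0
```

{"api": "drive_tool", "payload": {"rows": "1 -3.33 -0.64 -0.61 -0.026 0.017 0.068;1 -3.33 -0.64 -0.61 -0.026 0.017 0.068;1 -3.33 -0.64 -0.61 -0.026 0.017 0.068;1 -3.33 -0.64 -0.61 -0.026 0.017 0.068;1 -3.33 -0.64 -0.61 -0.026 0.017 0.068;1 -3.33 -0.64 -0.61 -0.026 0.017 0.068;1 -3.33 -0.64 -0.61 -0.026 0.017 0.068;1 -3.33 -0.64 -0.61 -0.026 0.017 0.068;1 0 0 0 0 0 0;1 0 0 0 0 0 0"}}

```text
time_s: 2.08
position: [0.4635, 0.1243, 0.1271]
tcp_rot: [-3.137, -0.53, 1.547]
ft_force: [-0.6, -0.2, -0.5]
width: 1.003
grasp_force: 0.0
```

```bash
python3 - <<'E'
from t2 import *
A=cur();plan(A,g(.13),name="fix");plan(A,g(.01),name="down")
E
```

```text
t 2.08 q [ 0.08  0.56 -0.1   2.11 -0.85  0.66  0.71] p [0.4635 0.1243 0.1271] w 1.003 F [-0.6 -0.2 -0.5] grip 0.0
fix 1 rows of [-0.17  0.22 -0.44] [-0.008 -0.006  0.007] path min [0.463 0.121 0.127] max [0.466 0.124 0.13 ]
down 4 rows of [-1.55  0.06  2.48] [-0.002 -0.001  0.002] path min [0.463 0.121 0.01 ] max [0.466 0.124 0.127]
```

{"api": "drive_tool", "payload": {"rows": "1 -1.55 0.06 2.48 -0.002 -0.001 0.002;1 -1.55 0.06 2.48 -0.002 -0.001 0.002;1 -1.0 0.04 1.65 -0.002 -0.001 0.002;1 -1.0 0.04 1.65 0 0 0;1 -1.1 0.04 1.65 0 0 0;1 0 0 0 0 0 0;1 0 0 0 0 0 0"}}

```text
time_s: 2.67
position: [0.466, 0.1252, 0.0111]
tcp_rot: [3.141, -0.53, 1.549]
ft_force: [0.2, 0.1, -0.4]
width: 1.002
grasp_force: 0.0
```

```bash
python3 - <<'E'
from t2 import *
A=cur();plan(A,g(.01),name="fix")
p=manip.camera("scene");cv2.imwrite("pics/s2.png",cv2.resize(p["color"][150:400,250:500],(600,600)))
E
```

```text
t 2.67 q [ 0.2   0.81 -0.27  2.15 -1.07  0.39  1.02] p [0.466  0.1252 0.0111] w 1.002 F [ 0.2  0.1 -0.4] grip 0.0
fix 1 rows of [-0.46 -0.04 -0.14] [-0.005 -0.007  0.008] path min [0.466 0.121 0.01 ] max [0.466 0.125 0.011]
```

View pics/s2.png

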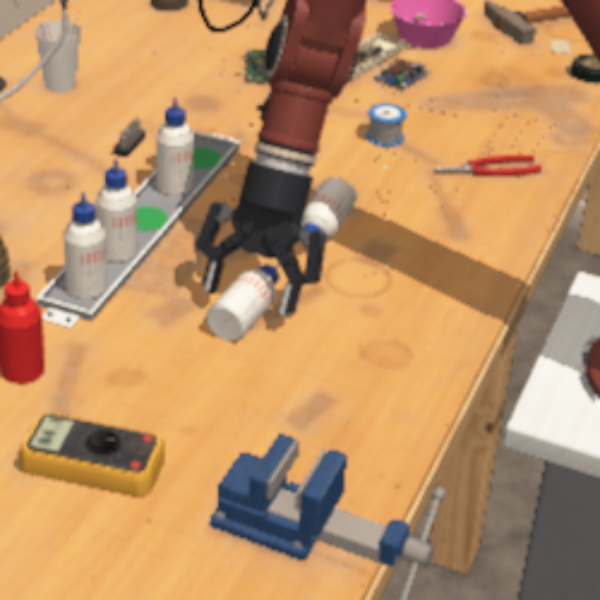

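The view shows the fingers straddling tipped_2 at about (250,290), clear of the other bottle. Next I close the gripper.

{"api": "drive_tool", "payload": {"rows": "-1 0 0 0 0 0 0;-1 0 0 0 0 0 0;-1 0 0 0 0 0 0;-1 0 0 0 0 0 0;-1 0 0 0 0 0 0;-1 0 0 0 0 0 0"}}

```text
time_s: 3.22
position: [0.467, 0.1237, 0.0124]
tcp_rot: [3.137, -0.529, 1.548]
ft_force: [-0.8, -1.9, 5.5]
width: 0.551
grasp_force: 61.1
```

{"api": "drive_tool", "payload": {"rows": "-1 1 0 -1.73 0 0 0;-1 1.25 0 -2.16 0 0 0;-1 1.25 0 -2.16 0 0 0;-1 1.25 0 -2.16 0 0 0;-1 1.25 0 -2.16 0 0 0;-1 1.25 0 -2.16 0 0 0;-1 1.25 0 -2.16 0 0 0;-1 0 0 0 0 0 0"}}

```text
time_s: 3.88
position: [0.4679, 0.1232, 0.1853]
tcp_rot: [3.13, -0.529, 1.553]
ft_force: [0.7, -0.3, -1.1]
width: 0.549
grasp_force: 62.6
```

```bash
python3 - <<'E'
from t2 import *
A=cur()
z2=-up*.5+cap*.866
B=plan(A,pose([.47,.09,.20],perp,z2),name="upright")
C=plan(B,pose([.55,-.01,.20],[-.04,1,0],[.866,.035,-.5]),name="fwd")
E
```

```text
t 3.88 q [ 0.04  0.46 -0.03  2.05 -0.77  0.78  0.59] p [0.4679 0.1232 0.1853] w 0.549 F [ 0.7 -0.3 -1.1] grip 62.58584909141064
upright 14 rows of [-0.28  0.02 -0.06] [ 0.001 -0.113  0.   ] path min [0.468 0.09  0.184] max [0.47  0.123 0.2  ]
fwd 14 rows of [-0.51 -0.06  0.89] [-0.102 -0.    -0.059] path min [ 0.469 -0.01   0.2  ] max [0.55 0.09 0.2 ]
```

{"api": "drive_tool", "payload": {"rows": "-1 -0.28 0.02 -0.06 0.001 -0.113 0;-1 -0.28 0.02 -0.06 0.001 -0.113 0;-1 -0.28 0.02 -0.06 0.001 -0.113 0;-1 -0.28 0.02 -0.06 0.001 -0.113 0;-1 -0.28 0.02 -0.06 0.001 -0.113 0;-1 -0.28 0.02 -0.06 0.001 -0.113 0;-1 -0.28 0.02 -0.06 0.001 -0.113 0"}}

```text
time_s: 4.47
position: [0.4664, 0.1035, 0.1815]
tcp_rot: [-3.137, 0.267, 1.549]
ft_force: [0.4, -0.1, -1.8]
width: 0.544
grasp_force: 62.5
```

{"api": "drive_tool", "payload": {"rows": "-1 -0.28 0.02 -0.06 0.001 -0.113 0;-1 -0.28 0.02 -0.06 0.001 -0.113 0;-1 -0.28 0.02 -0.06 0.001 -0.113 0;-1 -0.28 0.02 -0.06 0.001 -0.113 0;-1 -0.28 0.02 -0.06 0.001 -0.113 0;-1 -0.28 0.02 -0.06 0.001 -0.113 0;-1 -0.28 0.02 -0.06 0.001 -0.113 0;-1 0 0 0 0 0 0"}}

```text
time_s: 5.13
position: [0.4666, 0.094, 0.1895]
tcp_rot: [-3.101, 1.057, 1.586]
ft_force: [-1.5, 1.0, -3.2]
width: 0.549
grasp_force: 62.7
```

```bash
python3 - <<'E'
from t2 import *
A=cur();print(A[:3,2],A[:3,1])
z2=-up*.5+cap*.866
B=plan(A,pose([.47,.09,.20],perp,z2),name="fix")
C=plan(A,pose([.55,-.01,.20],[-.04,1,0],[.866,.035,-.5]),name="fwd")
E
```

```text
t 5.13 q [-1.08  0.89  0.69  1.78  0.4   1.22 -0.71] p [0.4666 0.094  0.1895] w 0.549 F [-1.5  1.  -3.2] grip 62.65488177537918
[-0.02700325 -0.87055827 -0.49132384] [ 0.99960692 -0.01980898 -0.01983979]
fix 1 rows of [-1.11  0.33 -0.18] [0.    0.01  0.023] path min [0.467 0.09  0.19 ] max [0.47  0.094 0.2  ]
fwd 14 rows of [-0.59 -0.07  0.89] [-0.102 -0.001 -0.057] path min [ 0.466 -0.01   0.19 ] max [0.55  0.094 0.2  ]
```

{"api": "drive_tool", "payload": {"rows": "-1 -0.6 -0.07 0.9 -0.102 0 -0.057;-1 -0.6 -0.07 0.9 -0.102 0 -0.057;-1 -0.6 -0.07 0.9 -0.102 0 -0.057;-1 -0.6 -0.07 0.9 -0.102 0 -0.057;-1 -0.6 -0.07 0.9 -0.102 0 -0.057"}}

```text
time_s: 5.55
position: [0.4745, 0.0368, 0.1983]
tcp_rot: [-3.134, 1.04, 2.138]
ft_force: [2.7, -0.7, 0.3]
width: 0.551
grasp_force: 62.6
```

```bash
python3 - <<'E'
from t2 import *
A=cur();print(A[:3,2],A[:3,1])
C=plan(A,pose([.55,-.01,.20],[-.04,1,0],[.866,.035,-.5]),name="fwd")
E
```

```text
t 5.55 q [-1.27  0.79  0.88  2.25  1.    0.55 -0.92] p [0.4745 0.0368 0.1983] w 0.551 F [ 2.7 -0.7  0.3] grip 62.64017499983311
[ 0.45726728 -0.73142671 -0.50588695] [ 0.84673837  0.53199584 -0.00381552]
fwd 9 rows of [-0.54 -0.01  0.88] [-0.101 -0.001 -0.058] path min [ 0.475 -0.01   0.198] max [0.55  0.037 0.2  ]
```

```bash
cat > k.py <<'E'
from h import *
import itertools
D=[([-1.242,.615,-.013,1.423,.008,1.103,-.04],[.226,.609,.231],[-3.14,0,2.787]),
([-1.087,.628,-.104,1.421,-.151,1.108,.102],[.23309,.60662,.23006],[-3.14,-.1965,2.77644]),
([.08,.56,-.1,2.11,-.85,.66,.71],[.4635,.1243,.1271],[-3.137,-.53,1.547]),
([.2,.81,-.27,2.15,-1.07,.39,1.02],[.466,.1252,.0111],[3.141,-.53,1.549]),
([.04,.46,-.03,2.05,-.77,.78,.59],[.4679,.1232,.1853],[3.13,-.529,1.553]),
([-1.08,.89,.69,1.78,.4,1.22,-.71],[.4666,.094,.1895],[-3.101,1.057,1.586]),
([-1.27,.79,.88,2.25,1.0,.55,-.92],[.4745,.0368,.1983],[-3.134,1.04,2.138])]
def Rz(a):return Ro.from_euler('z',a).as_matrix()
def Ry(a):return Ro.from_euler('y',a).as_matrix()
def chain(q,s):
    R1=Rz(s[0]*q[0])@Ry(q[1]);R2=R1@Rz(s[1]*q[2])@Ry(q[3]);R3=R2@Rz(s[2]*q[4])@Ry(q[5]);return R1,R2,R3,R3@Rz(s[3]*q[6])
if __name__=="__main__":
    best=[]
    for s in itertools.product((1,-1),repeat=4):
        Rs=[chain(q,s) for q,_,_ in D]
        E=[R[3].T@Ro.from_euler('xyz',r).as_matrix() for R,(q,p,r) in zip(Rs,D)]
        off=Ro.from_matrix(np.array(E)).mean().as_matrix();e=max(np.linalg.norm(a-off) for a in E)
        best.append((e,s,off))
    best.sort(key=lambda b:b[0])
    for e,s,off in best[:2]:
        print(e,s,off.round(2))
        M=[];y=[]
        for q,p,r in D:
            R=chain(q,s)
            # d1 z, (x,y,z) offsets in frames 1 and 2 (x,z), tool z
            M.append(np.stack([[0,0,1],R[0][:,2],R[0][:,0],R[1][:,2],R[1][:,0],R[2][:,2],R[2][:,0]],1));y+=list(p)
        x,*_=np.linalg.lstsq(np.vstack(M),y,rcond=None);print(x.round(4),"res",np.abs(np.vstack(M)@x-y).max())
E
python3 k.py
```

```text
0.013194537665880307 (-1, -1, -1, -1) [[ 0. -1. -0.]
 [ 1.  0. -0.]
 [ 0. -0.  1.]]
[ 0.2534  0.5445 -0.0316  0.3622 -0.0048  0.3171 -0.0378] res 0.02051239504126398
1.685915200684746 (-1, 1, 1, -1) [[-0.57 -0.57 -0.59]
 [ 0.72 -0.69 -0.03]
 [-0.39 -0.44  0.81]]
[ 1.0381 -0.3156  1.0669  0.1444  0.3259 -0.3529  0.1055] res 0.2661893341616917
```

```bash
cat > k2.py <<'E'
from k import *
s=(-1,-1,-1,-1);off=np.array([[0,-1,0],[1,0,0],[0,0,1.]])
def M(q):
    a=Rz(-q[0]);b=a@Ry(q[1]);c=b@Rz(-q[2]);d=c@Ry(q[3]);e=d@Rz(-q[4]);f=e@Ry(q[5])
    return np.stack([[0,0,1],a[:,0],a[:,1],b[:,2],c[:,0],c[:,1],d[:,2],e[:,0],e[:,1],f[:,2]],1),f@Rz(-q[6])@off
MM=np.vstack([M(q)[0] for q,_,_ in D]);yy=np.concatenate([p for _,p,_ in D])
L=.004
x=np.linalg.lstsq(np.vstack([MM,L*np.diag([0,1,1,0,1,1,0,1,1,0])]),np.r_[yy,np.zeros(10)],rcond=None)[0]
def fk(q):
    m,R=M(q);T=np.eye(4);T[:3,:3]=R;T[:3,3]=m@x;return T
if __name__=="__main__":print(x.round(4),(MM@x-yy).reshape(-1,3).round(4))
E
python3 k2.py
```

```text
[ 0.2528 -0.0059 -0.0075  0.5519  0.0072 -0.0147  0.3716  0.0017  0.0008
  0.2991] [[-0.0006  0.0007  0.0004]
 [ 0.0003  0.0001 -0.0002]
 [-0.0031  0.0026  0.0006]
 [ 0.0012 -0.0007 -0.    ]
 [ 0.0017 -0.0024 -0.0003]
 [ 0.0006 -0.0021 -0.0004]
 [-0.0009  0.0014 -0.    ]]
```

```bash
cat > ik.py <<'E'
from k2 import *
from scipy.optimize import least_squares
lo=np.array([-3.12,-.3,-1.34,.26,-1.36,.01,-2.84]);hi=np.array([3.12,2.06,1.32,2.42,4.5,1.98,2.84])
def err(q,T,w=.3):
    F=fk(q);return np.r_[F[:3,3]-T[:3,3],w*Ro.from_matrix(F[:3,:3].T@T[:3,:3]).as_rotvec()]
def ik(T,q0,reg=.003):
    r=least_squares(lambda q:np.r_[err(q,T),reg*(q-q0)],np.clip(q0,lo+.01,hi-.01),bounds=(lo,hi));return r.x,np.linalg.norm(err(r.x,T))
E
python3 - <<'E'
from ik import *
np.set_printoptions(precision=2,suppress=True)
q0=np.array(D[-1][0]);rng=np.random.default_rng(0)
for nm,p in(("place",[.68,-.012,.045]),("above",[.68,-.012,.15]),("mid",[.6,-.01,.2])):
    for flip in(1,-1):
        T=pose(p,[-.04*flip,flip,0],[.866,.035,-.5]);S=[]
        for i in range(40):
            q,e=ik(T,rng.uniform(lo,hi),1e-4)
            if e<.002:S.append((np.abs((q-q0)).max(),q))
        S.sort(key=lambda a:a[0])
        print(nm,flip,len(S));[print("  ",round(d,2),q,"margin",np.minimum(q-lo,hi-q)[1:].min()) for d,q in S[:4]]
E
```

```text
place 1 21
   1.89 [ 0.53  1.12 -0.8   2.26  2.89  1.17 -0.78] margin 0.1636929260173816
   1.97 [ 0.41  1.04 -0.6   2.26  2.97  1.13 -1.  ] margin 0.16199064790162332
   1.99 [ 0.69  1.31 -1.11  2.25  2.79  1.25 -0.42] margin 0.16539839867342288
   2.04 [ 0.71  1.35 -1.16  2.25  2.78  1.27 -0.36] margin 0.16558478134541943
place -1 24
   2.26 [-0.18  0.98  0.25  2.27  3.26  1.16  1.34] margin 0.15055017727203213
   2.28 [-0.2   0.99  0.3   2.27  3.28  1.16  1.3 ] margin 0.1498924116332372
   2.28 [-0.21  0.99  0.3   2.27  3.28  1.16  1.3 ] margin 0.14979323118198318
   2.35 [-0.36  1.05  0.53  2.27  3.35  1.21  1.08] margin 0.14619492811960688
above 1 24
   1.8 [ 0.53  0.85 -0.8   2.26  2.78  0.95 -0.86] margin 0.1601950098121696
   1.81 [ 0.49  0.82 -0.73  2.26  2.81  0.93 -0.92] margin 0.15965761887872532
   1.85 [ 0.44  0.8  -0.66  2.26  2.85  0.92 -1.  ] margin 0.15896018600549233
   1.88 [ 0.41  0.78 -0.6   2.26  2.88  0.91 -1.05] margin 0.15840173133160285
above -1 15
   2.31 [-0.18  0.73  0.26  2.27  3.31  0.91  1.35] margin 0.14656736839188822
   2.34 [-0.22  0.74  0.33  2.27  3.34  0.93  1.29] margin 0.1454390420590972
   2.39 [-0.29  0.76  0.43  2.28  3.39  0.95  1.2 ] margin 0.14383385554786
   2.43 [-0.34  0.78  0.51  2.28  3.43  0.97  1.13] margin 0.1425164278646598
mid 1 0
mid -1 0
```

```bash
cat >> ik.py <<'E'
def sim(q,poses,n=12,show=True):
    "follow screw segments with nearest IK; report joints per waypoint"
    A=fk(q)
    for B in poses:
        xi=np.real(logm(np.linalg.inv(A)@B));bad=0;mg=9;dq=0;q6=9
        for k in range(1,n+1):
            qn,e=ik(A@expm(xi*k/n),q,.01);bad=max(bad,e);dq=max(dq,np.abs(qn-q).max());q=qn;mg=min(mg,np.minimum(q-lo,hi-q)[1:].min());q6=min(q6,q[5])
        if show:print("   ",q.round(2),"err %.4f margin %.2f step %.2f"%(bad,mg,dq))
        A=B
    return q
def H(x,y,z,yaw,flip=1):
    c,s=np.cos(yaw),np.sin(yaw);return pose([x,y,z],[-s*flip,c*flip,0],[.866*c,.866*s,-.5])
E
python3 - <<'E'
from ik import *
q0=np.array(manip.read_state()["joint_pos"])
for nm,W in dict(a=[H(.62,.05,.2,-1.01),H(.68,.05,.2,-.5),H(.68,-.012,.2,.04),H(.68,-.012,.05,.04)],
 b=[H(.66,.05,.2,-1.01),H(.70,.05,.2,-.5),H(.70,-.012,.2,.04),H(.68,-.012,.05,.04)],
 c=[H(.55,.2,.2,-1.01),H(.66,.1,.2,-.5),H(.68,-.012,.2,.04),H(.68,-.012,.05,.04)],
 d=[H(.55,.2,.25,-1.2),H(.68,.2,.25,-.8),H(.70,.1,.25,-.3),H(.70,0,.25,.04),H(.68,-.012,.2,.04)]).items():
    print(nm);sim(q0,W)
P=np.load("top1.npz")["P"][0:135,340:420].reshape(-1,3);P=P[(P[:,2]>.03)]
for a in np.arange(.7,.94,.03):
    m=P[(P[:,0]>=a)&(P[:,0]<a+.03)]
    if len(m):print(round(a,2),len(m),m.min(0).round(3),m.max(0).round(3))
E
```

```text
a
    [-1.01  0.85  0.76  1.89  0.89  0.66 -0.67] err 0.0000 margin 0.20 step 0.03
    [-0.86  0.76  0.68  2.08  2.16  0.44 -1.49] err 0.0016 margin 0.15 step 0.29
    [-0.15  0.61  0.22  2.25  3.31  0.77 -1.77] err 0.0002 margin 0.16 step 0.11
    [-0.13  0.96  0.19  2.27  3.24  1.14 -1.74] err 0.0000 margin 0.14 step 0.03
b
    [-0.94  0.88  0.73  1.79  0.87  0.69 -0.61] err 0.0001 margin 0.20 step 0.04
    [-0.83  0.77  0.67  2.03  2.12  0.42 -1.44] err 0.0159 margin 0.00 step 0.58
    [-0.12  0.62  0.17  2.2   3.29  0.73 -1.74] err 0.0003 margin 0.22 step 0.12
    [-0.1   0.96  0.15  2.27  3.23  1.13 -1.7 ] err 0.0000 margin 0.15 step 0.04
c
    [-1.23  0.86  0.67  1.79  0.69  0.94 -0.65] err 0.0001 margin 0.20 step 0.04
    [-1.02  0.8   0.77  2.08  1.97  0.39 -1.41] err 0.0012 margin 0.25 step 0.26
    [-0.17  0.61  0.24  2.25  3.32  0.78 -1.79] err 0.0004 margin 0.15 step 0.15
    [-0.15  0.96  0.21  2.27  3.25  1.14 -1.76] err 0.0000 margin 0.14 step 0.03
d
    [-1.19  0.83  0.68  1.62  0.56  1.19 -0.55] err 0.0001 margin 0.22 step 0.07
    [-1.08  0.83  0.68  1.63  0.82  0.8  -0.44] err 0.0000 margin 0.64 step 0.03
    [-0.8   0.63  0.56  2.05  2.26  0.44 -1.36] err 0.0017 margin 0.20 step 0.29
    [-0.1   0.52  0.09  2.16  3.22  0.58 -1.67] err 0.0002 margin 0.25 step 0.09
    [-0.07  0.6   0.09  2.25  3.24  0.76 -1.66] err 0.0000 margin 0.17 step 0.01
0.73 281 [ 0.739 -0.083  0.313] [ 0.76  -0.064  0.634]
0.76 452 [ 0.76  -0.1    0.276] [ 0.79  -0.046  0.627]
0.79 4098 [ 0.79  -0.101  0.194] [ 0.82  -0.044  0.59 ]
0.82 1220 [ 0.82  -0.157  0.151] [ 0.85  -0.017  0.544]
0.85 607 [ 0.85  -0.147  0.119] [ 0.88  -0.018  0.428]
0.88 557 [ 0.88  -0.148  0.11 ] [ 0.91  -0.018  0.428]
0.91 213 [ 0.91  -0.149  0.422] [ 0.925 -0.019  0.428]
```

```bash
cat >> ik.py <<'E'
def G(x,y,z,yaw,el=-.5236,flip=1):
    c,s=np.cos(yaw),np.sin(yaw);return pose([x,y,z],[-s*flip,c*flip,0],[np.cos(el)*c,np.cos(el)*s,np.sin(el)])
E
python3 - <<'E'
from ik import *
q0=np.array(manip.read_state()["joint_pos"])
for el in(-.2,0,.2):
  for X,Y,Z in((.6,.05,.25),(.66,.05,.25),(.66,.12,.25),(.66,.05,.3)):
    print(el,X,Y,Z);sim(q0,[G(X,Y,Z,-1.0,el),G(X,Y,Z,-.5,el),G(.68,-.012,.23,.04,el),G(.68,-.012,.2,.04)],10)
E
```

```text
-0.2 0.6 0.05 0.25
    [-1.2   1.01  0.96  1.97  1.05  0.71 -0.91] err 0.0000 margin 0.19 step 0.03
    [-1.1   0.87  0.83  2.35  2.27  0.82 -1.87] err 0.0005 margin 0.07 step 0.18
    [-0.13  0.74  0.19  2.37  3.22  1.33 -1.71] err 0.0068 margin 0.00 step 0.17
    [-0.14  0.61  0.2   2.25  3.3   0.77 -1.75] err 0.0001 margin 0.06 step 0.06
-0.2 0.66 0.05 0.25
    [-1.1   1.03  0.93  1.82  1.02  0.74 -0.82] err 0.0000 margin 0.21 step 0.05
    [-1.02  0.89  0.83  2.21  2.27  0.75 -1.8 ] err 0.0005 margin 0.21 step 0.19
    [-0.43  0.85  0.67  2.37  3.31  1.4  -2.06] err 0.0002 margin 0.03 step 0.12
    [-0.45  0.71  0.68  2.26  3.56  0.88 -2.16] err 0.0001 margin 0.05 step 0.05
-0.2 0.66 0.12 0.25
    [-1.14  1.03  0.86  1.71  0.92  0.89 -0.72] err 0.0001 margin 0.22 step 0.06
    [-1.18  0.95  0.91  2.12  2.03  0.62 -1.64] err 0.0005 margin 0.28 step 0.18
    [-0.44  0.86  0.67  2.37  3.31  1.4  -2.07] err 0.0003 margin 0.03 step 0.17
    [-0.46  0.71  0.69  2.26  3.56  0.88 -2.17] err 0.0001 margin 0.05 step 0.05
-0.2 0.66 0.05 0.3
    [-1.1   0.94  0.94  1.8   1.02  0.78 -0.73] er
[... 2305 characters left out ...]
 0.00 step 0.11
0.2 0.66 0.12 0.25
    [-1.2   1.33  1.01  1.71  1.01  0.98 -0.94] err 0.0001 margin 0.21 step 0.06
    [-1.25  1.37  1.08  2.12  1.96  0.79 -1.98] err 0.0003 margin 0.18 step 0.14
    [-0.65  1.45  1.07  2.36  2.76  1.85 -2.74] err 0.0002 margin 0.04 step 0.14
    [-0.72  1.08  1.32  2.26  3.82  1.24 -2.76] err 0.0001 margin 0.00 step 0.11
0.2 0.66 0.05 0.3
    [-1.16  1.28  1.1   1.83  1.16  0.83 -1.04] err 0.0000 margin 0.20 step 0.06
    [-1.12  1.22  1.06  2.22  2.2   0.95 -2.08] err 0.0003 margin 0.14 step 0.14
    [-0.62  1.4   1.    2.36  2.78  1.88 -2.66] err 0.0002 margin 0.04 step 0.10
    [-0.72  1.08  1.32  2.26  3.82  1.24 -2.76] err 0.0001 margin 0.00 step 0.11
```

```bash
python3 - <<'E'
from ik import *
A=cur();W=[G(.66,.05,.28,-1.0,-.2),G(.66,.05,.28,-.5,-.2),G(.69,-.005,.24,.04,-.4),G(.68,-.012,.2,.04)]
sim(np.array(manip.read_state()["joint_pos"]),W)
for B in W:A=plan(A,B,3)
E
```

```text
t 5.55 q [-1.27  0.79  0.88  2.25  1.    0.55 -0.92] p [0.4745 0.0368 0.1983] w 0.551 F [ 2.7 -0.7  0.3] grip 62.64017499983311
    [-1.1   0.98  0.93  1.81  1.03  0.76 -0.76] err 0.0000 margin 0.20 step 0.04
    [-1.04  0.83  0.86  2.2   2.24  0.72 -1.71] err 0.0004 margin 0.22 step 0.15
    [-0.38  0.64  0.53  2.27  3.4   0.93 -1.97] err 0.0002 margin 0.11 step 0.10
    [-0.35  0.66  0.5   2.26  3.47  0.83 -2.01] err 0.0000 margin 0.15 step 0.01
 7 rows of [-1.57  2.34  0.72] [-0.002 -0.047  0.   ] path min [0.475 0.037 0.198] max [0.66 0.05 0.28]
 5 rows of [ 0. -0.  0.] [-0.098  0.    -0.02 ] path min [0.66 0.05 0.28] max [0.66 0.05 0.28]
 5 rows of [ 0.53 -0.88  1.08] [-0.103  0.039 -0.032] path min [ 0.66  -0.005  0.24 ] max [0.69 0.05 0.28]
 2 rows of [ 2.03 -0.33  0.37] [0.    0.062 0.   ] path min [ 0.68  -0.012  0.2  ] max [ 0.69  -0.005  0.24 ]
```

{"api": "drive_tool", "payload": {"rows": "-1 -1.57 2.34 0.72 -0.002 -0.047 0;-1 -1.57 2.34 0.72 -0.002 -0.047 0;-1 -1.57 2.34 0.72 -0.002 -0.047 0;-1 -1.57 2.34 0.72 -0.002 -0.047 0;-1 -1.57 2.34 0.72 -0.002 -0.047 0;-1 -1.57 2.34 0.72 -0.002 -0.047 0;-1 -1.57 2.34 0.72 -0.002 -0.047 0;-1 0 0 0 0 0 0"}}

```text
time_s: 6.22
position: [0.6648, 0.0509, 0.2827]
tcp_rot: [3.119, 1.377, 2.121]
ft_force: [0.8, -0.1, -1.5]
width: 0.553
grasp_force: 62.7
```

{"api": "drive_tool", "payload": {"rows": "-1 0 0 0 -0.049 0 -0.01;-1 0 0 0 -0.049 0 -0.01;-1 0 0 0 -0.049 0 -0.01;-1 0 0 0 -0.049 0 -0.01;-1 0 0 0 -0.049 0 -0.01"}}

```text
time_s: 6.63
position: [0.6594, 0.0492, 0.2803]
tcp_rot: [-3.14, 1.37, 2.392]
ft_force: [1.3, 0.7, -0.6]
width: 0.551
grasp_force: 62.7
```

```bash
python3 - <<'E'
from ik import *
A=cur();W=[G(.66,.05,.28,-.5,-.2),G(.69,-.005,.24,.04,-.4),G(.68,-.012,.2,.04)]
sim(np.array(manip.read_state()["joint_pos"]),W)
for B in W:A=plan(A,B,3)
E
```

```text
t 6.63 q [-1.2   1.04  1.15  2.04  1.56  0.4  -1.25] p [0.6594 0.0492 0.2803] w 0.551 F [ 1.3  0.7 -0.6] grip 62.71715395152569
    [-1.06  0.85  0.9   2.2   2.26  0.69 -1.75] err 0.0003 margin 0.18 step 0.08
    [-0.4   0.65  0.55  2.27  3.41  0.94 -2.  ] err 0.0002 margin 0.11 step 0.10
    [-0.36  0.67  0.53  2.26  3.48  0.83 -2.03] err 0.0000 margin 0.15 step 0.01
 3 rows of [0.01 0.03 0.  ] [-0.082 -0.    -0.017] path min [0.659 0.049 0.28 ] max [0.66 0.05 0.28]
 5 rows of [ 0.53 -0.88  1.08] [-0.103  0.039 -0.032] path min [ 0.66  -0.005  0.24 ] max [0.69 0.05 0.28]
 2 rows of [ 2.03 -0.33  0.37] [0.    0.062 0.   ] path min [ 0.68  -0.012  0.2  ] max [ 0.69  -0.005  0.24 ]
```

{"api": "drive_tool", "payload": {"rows": "-1 0 0 0 -0.049 0 -0.01;-1 0 0 0 -0.049 0 -0.01;-1 0 0 0 -0.049 0 -0.01;-1 0 0 0 -0.049 0 -0.01;-1 0 0 0 -0.049 0 -0.01"}}

```text
time_s: 7.05
position: [0.6594, 0.0493, 0.2813]
tcp_rot: [-3.127, 1.373, 2.644]
ft_force: [-0.6, -0.8, -1.9]
width: 0.551
grasp_force: 62.7
```

```bash
python3 - <<'E'
from ik import *
A=cur();W=[G(.69,-.005,.24,.04,-.4),G(.68,-.012,.2,.04)]
sim(np.array(manip.read_state()["joint_pos"]),W)
for B in W:A=plan(A,B,1.5)
E
```

```text
t 7.05 q [-1.09  0.87  0.95  2.21  2.29  0.66 -1.79] p [0.6594 0.0493 0.2813] w 0.551 F [-0.6 -0.8 -1.9] grip 62.712365090847015
    [-0.42  0.66  0.59  2.27  3.42  0.94 -2.03] err 0.0002 margin 0.11 step 0.10
    [-0.38  0.68  0.56  2.26  3.5   0.84 -2.06] err 0.0000 margin 0.15 step 0.01
 6 rows of [ 0.46 -0.72  0.92] [-0.088  0.033 -0.027] path min [ 0.659 -0.005  0.24 ] max [0.69  0.049 0.281]
 3 rows of [ 1.35 -0.22  0.26] [0.    0.041 0.   ] path min [ 0.68  -0.012  0.2  ] max [ 0.69  -0.005  0.24 ]
```

Passed the wrist singularity. I continue at a moderate pace.

{"api": "drive_tool", "payload": {"rows": "-1 0.31 -0.48 0.61 -0.059 0.022 -0.018;-1 0.31 -0.48 0.61 -0.059 0.022 -0.018;-1 0.31 -0.48 0.61 -0.059 0.022 -0.018;-1 0.31 -0.48 0.61 -0.059 0.022 -0.018;-1 0.31 -0.48 0.61 -0.059 0.022 -0.018;-1 0.31 -0.48 0.61 -0.059 0.022 -0.018;-1 0.31 -0.48 0.61 -0.059 0.022 -0.018;-1 0.31 -0.48 0.61 -0.059 0.022 -0.018;-1 0.31 -0.48 0.61 -0.059 0.022 -0.018;-1 0 0 0 0 0 0"}}

```text
time_s: 7.88
position: [0.6914, -0.0119, 0.2424]
tcp_rot: [-3.127, 1.173, -3.098]
ft_force: [-0.0, -1.0, -1.0]
width: 0.548
grasp_force: 62.7
```

```bash
python3 - <<'E'
from ik import *
A=cur();W=[G(.68,-.012,.2,.04)]
sim(np.array(manip.read_state()["joint_pos"]),W)
for B in W:A=plan(A,B,1.5)
p=manip.camera("scene");cv2.imwrite("pics/s3.png",cv2.resize(p["color"][100:350,200:450],(600,600)))
np.savez("s3.npz",P=pts(p),c=p["color"])
E
```

```text
t 7.88 q [-0.4   0.65  0.59  2.28  3.43  0.95 -2.02] p [ 0.6914 -0.0119  0.2424] w 0.548 F [-0. -1. -1.] grip 62.672060430049896
    [-0.38  0.67  0.56  2.26  3.5   0.84 -2.06] err 0.0000 margin 0.14 step 0.01
 3 rows of [1.44 0.01 0.26] [-0.004  0.042  0.   ] path min [ 0.68  -0.012  0.2  ] max [ 0.691 -0.012  0.242]
```

View pics/s3.png

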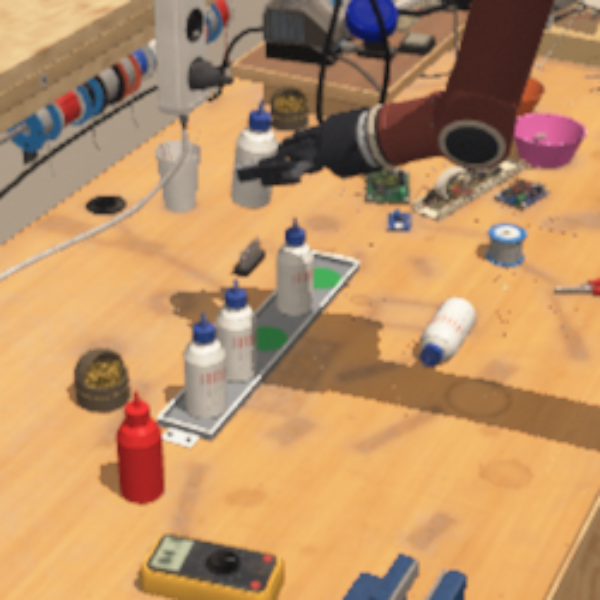

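The view shows the bottle held nearly upright at (255,155), above and behind the row. Marks (270,340) and (325,278) are free, and tipped_1 is at (447,330). Next: level it above mark_1 and measure it.

{"api": "drive_tool", "payload": {"rows": "-1 1.08 0.01 -0.07 -0.003 0.031 0;-1 1.08 0.01 -0.07 -0.003 0.031 0;-1 1.08 0.01 -0.07 -0.003 0.031 0;-1 1.08 0.01 -0.07 -0.003 0.031 0;-1 0 0 0 0 0 0;-1 0 0 0 0 0 0"}}

```text
time_s: 8.43
position: [0.6709, -0.0033, 0.2024]
tcp_rot: [3.14, 1.048, -3.09]
ft_force: [0.1, 0.0, -1.1]
width: 0.549
grasp_force: 62.7
```

```bash
cat > meas.py <<'E'
from h import *
def meas(cx,cy,z0,z1,show=True):
    "fit the axis of an upright bottle near cx,cy: circle r=24.5mm per height slice, white points only"
    from scipy.optimize import least_squares
    for n in("top","scene"):
        p=manip.camera(n);P=pts(p).reshape(-1,3);c=p["color"].reshape(-1,3).astype(int)
        m=(np.hypot(P[:,0]-cx,P[:,1]-cy)<.045)&(P[:,2]>z0)&(P[:,2]<z1)&(c.max(1)>110)&(c.max(1)-c.min(1)<45)
        Q=P[m]
        if len(Q)<60:print(n,"few",len(Q));continue
        zm=(z0+z1)/2
        f=lambda v:np.hypot(Q[:,0]-v[0]-v[2]*(Q[:,2]-zm),Q[:,1]-v[1]-v[3]*(Q[:,2]-zm))-.0245
        r=least_squares(f,[cx,cy,0,0],loss="soft_l1",f_scale=.002)
        print(n,len(Q),"axis at",r.x[:2].round(4),"tilt",r.x[2:].round(3),"rms",np.sqrt((f(r.x)**2).mean()).round(4),"z",Q[:,2].min().round(3),Q[:,2].max().round(3))
        q=P[(np.hypot(P[:,0]-cx,P[:,1]-cy)<.04)&(P[:,2]>z1-.05)&(c[:,0]>c[:,2]+40)];
        if len(q):print("  blue",len(q),q.mean(0).round(4),"zmax",q[:,2].max().round(3))
E
python3 - <<'E'
from meas import *
A=cur();print(A[:3,:3].round(3));meas(A[0,3]-.012,A[1,3],A[2,3]-.04,A[2,3]+.09)
E
```

```text
t 8.43 q [-0.39  0.66  0.56  2.29  3.51  0.86 -2.05] p [ 0.6709 -0.0033  0.2024] w 0.549 F [ 0.1  0.  -1.1] grip 62.670608907938
[[-0.499 -0.053  0.865]
 [-0.026  0.999  0.047]
 [-0.866  0.001 -0.5  ]]
top 306 axis at [ 0.6521 -0.0018] tilt [ 0.583 -0.119] rms 0.0037 z 0.214 0.274
  blue 111 [ 0.6566 -0.0038  0.2751] zmax 0.295
scene 388 axis at [ 0.6614 -0.0073] tilt [ 0.032 -0.091] rms 0.0053 z 0.164 0.29
  blue 52 [0.6572 0.0017 0.2729] zmax 0.282
```

```bash
python3 - <<'E'
from ik import *
A=cur();W=[G(.6757,-.0122,.2,.04),G(.6757,-.0122,.056,.04)]
sim(np.array(manip.read_state()["joint_pos"]),W)
for B in W:A=plan(A,B,1.5)
E
```

```text
t 8.53 q [-0.39  0.66  0.56  2.29  3.51  0.86 -2.05] p [ 0.6713 -0.0037  0.2029] w 0.55 F [ 0.3  0.3 -0.1] grip 62.67010398209095
    [-0.38  0.67  0.56  2.27  3.5   0.85 -2.05] err 0.0000 margin 0.13 step 0.00
    [-0.33  1.02  0.49  2.29  3.35  1.19 -2.02] err 0.0000 margin 0.12 step 0.03
 1 rows of [ 0.06 -0.87  0.49] [0.012 0.002 0.006] path min [ 0.671 -0.012  0.2  ] max [ 0.676 -0.004  0.203]
 10 rows of [ 1.25 -0.    0.72] [-0.  0.  0.] path min [ 0.676 -0.012  0.056] max [ 0.676 -0.012  0.2  ]
```

{"api": "drive_tool", "payload": {"rows": "-1 0.03 -0.45 0.25 0.006 0.001 0.003;-1 0.03 -0.45 0.25 0.006 0.001 0.003;-1 1.25 0 0.72 0 0 0;-1 1.25 0 0.72 0 0 0;-1 1.25 0 0.72 0 0 0;-1 0 0 0 0 0 0;-1 0 0 0 0 0 0"}}

```text
time_s: 9.12
position: [0.6756, -0.0134, 0.1558]
tcp_rot: [-3.14, 1.045, -3.102]
ft_force: [0.3, -0.1, -0.8]
width: 0.553
grasp_force: 62.7
```

```bash
python3 - <<'E'
from ik import *
A=cur();plan(A,G(.6757,-.0122,A[2,3],.04),1.5);plan(A,G(.6757,-.0122,.056,.04),1.5)
E
```

```text
t 9.12 q [-0.35  0.77  0.55  2.3   3.46  0.98 -2.04] p [ 0.6756 -0.0134  0.1558] w 0.553 F [ 0.3 -0.1 -0.8] grip 62.6701732724905
 1 rows of [-0.01  0.12  0.01] [-0.002 -0.002 -0.   ] path min [ 0.676 -0.013  0.156] max [ 0.676 -0.012  0.156]
 7 rows of [1.23 0.02 0.72] [-0. -0. -0.] path min [ 0.676 -0.013  0.056] max [ 0.676 -0.012  0.156]
```

{"api": "drive_tool", "payload": {"rows": "-1 1.24 0.03 0.72 0 0 0;-1 1.24 0.03 0.72 0 0 0;-1 1.24 0.03 0.72 0 0 0;-1 1.24 0.03 0.72 0 0 0;-1 1.24 0 0.72 0 0 0;-1 1.24 0 0.72 0 0 0;-1 1.0 0 0.58 0 0 0;-1 0 0 0 0 0 0;-1 0 0 0 0 0 0"}}

```text
time_s: 9.87
position: [0.6763, -0.0119, 0.0597]
tcp_rot: [-3.141, 1.048, -3.102]
ft_force: [0.2, -0.8, -1.3]
width: 0.551
grasp_force: 62.7
```

```bash
python3 - <<'E'
from ik import *
from meas import meas
A=cur();print(A[:3,2].round(3),A[:3,1].round(3));plan(A,G(.6757,-.0122,.0475,.04),1.5)
for p in (manip.camera("scene"),):
    cv2.imwrite("pics/s4.png",cv2.resize(p["color"][170:300,230:400],(800,600)))
meas(.664,-.0127,.08,.14)
E
```

```text
t 9.87 q [-0.33  1.01  0.5   2.3   3.36  1.2  -2.02] p [ 0.6763 -0.0119  0.0597] w 0.551 F [ 0.2 -0.8 -1.3] grip 62.66557037830353
[ 0.866  0.034 -0.499] [-0.039  0.999 -0.   ]
 1 rows of [ 1.08 -0.03  0.56] [-0.001  0.001 -0.   ] path min [ 0.676 -0.012  0.047] max [ 0.676 -0.012  0.06 ]
top 214 axis at [ 0.6726 -0.0117] tilt [0.722 0.123] rms 0.0033 z 0.082 0.135
  blue 82 [ 0.6619 -0.0122  0.133 ] zmax 0.153
scene 190 axis at [ 0.67   -0.0183] tilt [ 0.318 -0.245] rms 0.0046 z 0.08 0.137
  blue 55 [ 0.663  -0.0074  0.1311] zmax 0.143
```

View pics/s4.png

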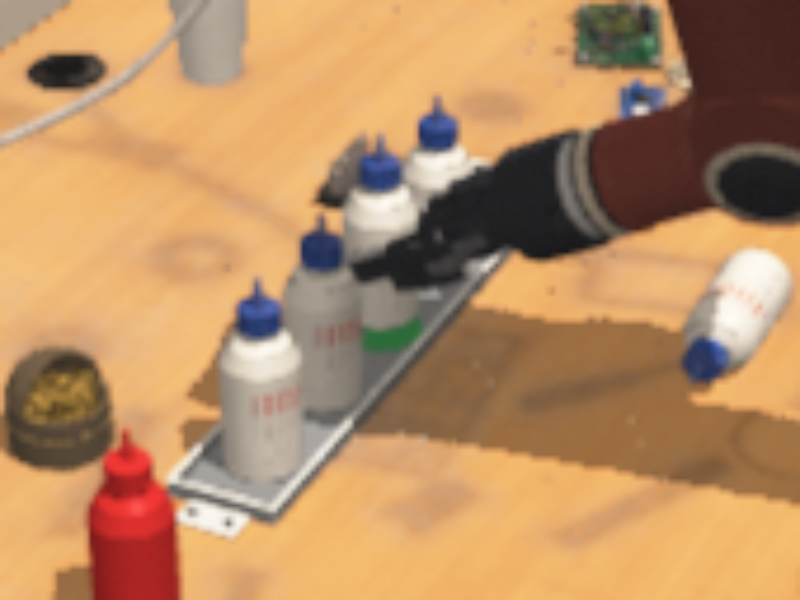

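The held bottle stands upright just above mark_1: its base is at (390,330) with green showing beneath. I lower it.

{"api": "drive_tool", "payload": {"rows": "-1 0.55 -0.02 0.2 0 0 0;-1 0.45 0 0.2 0 0 0;-1 0.15 0 0.08 0 0 0;-1 0 0 0 0 0 0;-1 0 0 0 0 0 0"}}

```text
time_s: 10.43
position: [0.674, -0.012, 0.0463]
tcp_rot: [-3.141, 1.046, -3.102]
ft_force: [0.1, -0.4, -1.2]
width: 0.551
grasp_force: 62.7
```

{"api": "drive_tool", "payload": {"rows": "-1 0.09 0 0.05 0 0 0;-1 0 0 0 0 0 0"}}

```text
time_s: 10.6
position: [0.6743, -0.0121, 0.0462]
tcp_rot: [-3.141, 1.048, -3.102]
ft_force: [-1.6, -0.1, 2.1]
width: 0.552
grasp_force: 62.9
```

{"api": "drive_tool", "payload": {"rows": "-1 0.07 0 0.08 0 0 0;-1 0 0 0 0 0 0"}}

```text
time_s: 10.77
position: [0.675, -0.0122, 0.0462]
tcp_rot: [-3.141, 1.051, -3.102]
ft_force: [-2.0, 0.6, 6.1]
width: 0.554
grasp_force: 63.2
```

{"api": "drive_tool", "payload": {"rows": "0.2 0 0 0 0 0 0;0.2 0 0 0 0 0 0;0.5 0 0 0 0 0 0;0.5 0 0 0 0 0 0;0.5 0 0 0 0 0 0"}}

```text
time_s: 11.18
position: [0.6743, -0.012, 0.0443]
tcp_rot: [-3.141, 1.046, -3.102]
ft_force: [-0.5, 0.0, -0.5]
width: 0.749
grasp_force: 0.0
```

{"api": "drive_tool", "payload": {"rows": "0.5 0 0 -0.7 0 0 0;0.5 0 0 -1.3 0 0 0;0.5 0 0 -1.5 0 0 0;0.5 0 0 -1.5 0 0 0;0.5 0 0 -1.5 0 0 0;0.5 0 0 -1.5 0 0 0;0.5 0 0 0 0 0 0"}}

```text
time_s: 11.77
position: [0.6214, -0.0204, 0.043]
tcp_rot: [3.127, 1.016, -3.13]
ft_force: [0.1, 0.0, -0.4]
width: 0.751
grasp_force: 0.0
```

```bash
python3 - <<'E'
from ik import *
from meas import meas
A=cur();meas(.664,-.0127,.03,.105)
p=manip.camera("scene");cv2.imwrite("pics/s5.png",cv2.resize(p["color"][170:300,230:400],(800,600)))
E
```

```text
t 11.77 q [-0.02  0.98  0.06  2.42  3.2   1.27 -1.62] p [ 0.6214 -0.0204  0.043 ] w 0.751 F [ 0.1  0.  -0.4] grip 0.0
top 119 axis at [ 0.656  -0.0015] tilt [ 0.408 -0.571] rms 0.002 z 0.079 0.102
  blue 44 [ 0.6608 -0.0058  0.1183] zmax 0.122
scene 330 axis at [ 0.6641 -0.0136] tilt [ 0.053 -0.095] rms 0.0045 z 0.03 0.105
  blue 50 [ 0.6611 -0.0052  0.1172] zmax 0.125
```

View pics/s5.png

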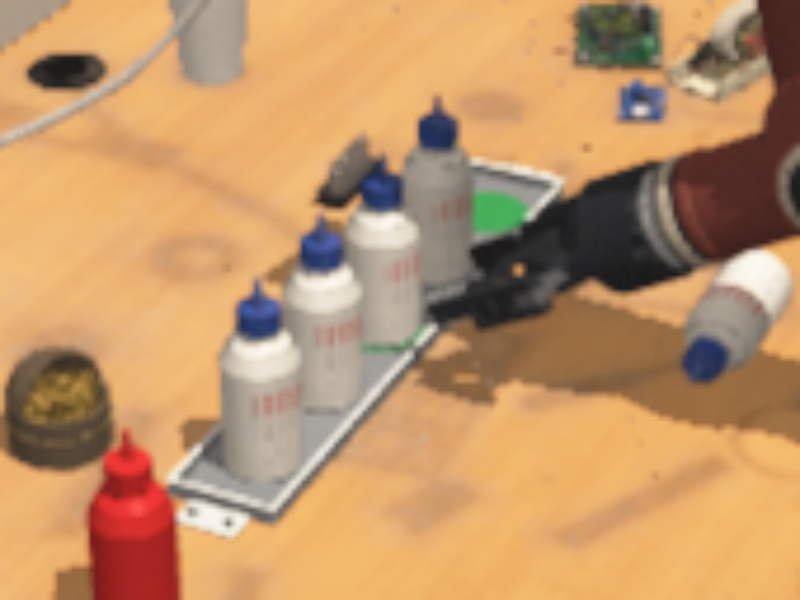

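tipped_2 stands on mark_1, at (385,290) in the crop, and the neighbours are unmoved. Now I plan the way back and the second grasp.

```bash
cat > t1.py <<'E'
from ik import *
base=np.array([.458,-.152,.0245]);cap=np.array([-.0497,.9988,0])
perp=np.array([.9988,.0497,0]);up=np.array([0,0,1.])
z=-up*.866-cap*.5
def g(h,dx=0): return pose(np.r_[(base+.055*cap+.019*z)[:2],h],perp,z)
E
python3 - <<'E'
from t1 import *
q=np.array(manip.read_state()["joint_pos"])
W=[G(.65,-.0127,.045,.04),G(.655,-.0127,.12,.04),G(.67,-.0127,.22,.04),G(.69,-.005,.25,.04,-.4),G(.66,.05,.28,-.5,-.2),G(.66,.05,.28,-1.0,-.2),G(.52,.04,.24,-1.3),g(.15),g(.012),g(.2)]
q=sim(q,W)
c=lambda yaw,x,y,zz: pose([x,y,zz],[np.sin(yaw),-np.cos(yaw),0],[0,0,-1.]) # tool down, cap heading yaw; flip -1
print("carry")
q=sim(q,[c(1.57,.48,-.1,.2),c(.8,.5,-.05,.25),c(0,.52,0,.25),c(-.5,.55,.03,.25),c(-1,.55,.05,.25),G(.58,.05,.25,-1.0,-.5236,-1),G(.66,.05,.28,-1.0,-.2,-1),G(.66,.05,.28,-.5,-.2,-1),G(.69,-.005,.24,.04,-.4,-1),G(.68,-.18,.2,.04,-.5236,-1),G(.68,-.18,.05,.04,-.5236,-1)])
E
```

```text
[-0.05  0.97  0.08  2.35  3.2   1.22 -1.63] err 0.0000 margin 0.01 step 0.01
    [-0.06  0.78  0.09  2.34  3.22  1.03 -1.64] err 0.0000 margin 0.07 step 0.02
    [-0.07  0.55  0.09  2.26  3.25  0.72 -1.67] err 0.0000 margin 0.08 step 0.03
    [-0.09  0.56  0.1   2.26  3.21  0.85 -1.65] err 0.0000 margin 0.16 step 0.01
    [-0.66  0.65  0.24  2.19  2.08  1.08 -1.37] err 0.0001 margin 0.12 step 0.10
    [-0.73  0.77  0.24  1.8   1.38  1.25 -0.96] err 0.0001 margin 0.26 step 0.07
    [-0.7   0.63  0.13  1.91  0.96  1.26 -0.94] err 0.0000 margin 0.51 step 0.04
    [-0.21  0.51  0.09  2.12  0.77  0.72 -0.72] err 0.0000 margin 0.30 step 0.05
    [-0.33  0.81  0.27  2.19  1.03  0.39 -1.09] err 0.0001 margin 0.23 step 0.03
    [-0.2   0.42  0.07  2.07  0.69  0.83 -0.61] err 0.0001 margin 0.23 step 0.05
carry
    [ 0.3   0.42 -0.19  1.92  0.11  0.82  0.05] err 0.0001 margin 0.36 step 0.06
    [ 0.07  0.37 -0.02  1.82  0.01  0.96 -0.72] err 0.0000 margin 0.51 step 0.07
    [-0.15  0.4   0.16  1.78 -0.08  0.97 -1.54] err 0.0000 margin 0.60 step 0.07
    [-0.28  0.45  0.28  1.7  -0.14  1.01 -2.02] err 0.0000 margin 0.65 step 0.04
    [-0.4   0.47  0.41  1.69 -0.21  1.02 -2.49] err 0.0000 margin 0.35 step 0.04
    [-1.26  1.01  1.32  1.96 -0.04  0.45 -2.84] err 0.0207 margin 0.00 step 0.15
    [-1.15  1.11  1.32  1.74  0.07  0.51 -2.84] err 0.0840 margin 0.00 step 0.02
    [-1.2   1.02  1.32  1.98  0.18  0.01 -2.84] err 0.0818 margin 0.00 step 0.09
    [ 0.18  0.44 -0.23  1.91  1.36  0.01 -2.84] err 0.1284 margin 0.00 step 0.34
    [ 1.17  1.02 -1.34  1.99  2.11  0.52 -2.84] err 0.1186 margin 0.00 step 0.81
    [ 1.17  1.45 -1.34  2.06  2.54  0.74 -2.84] err 0.0501 margin 0.00 step 0.04
```

```bash
cat >> t1.py <<'E'
def gf(h): return pose(np.r_[(base+.055*cap+.019*z)[:2],h],-perp,z)
def c1(yaw,x,y,zz): return pose([x,y,zz],[-np.sin(yaw),np.cos(yaw),0],[0,0,-1.])
E
python3 - <<'E'
from t1 import *
q=np.array(manip.read_state()["joint_pos"])
W=[G(.65,-.0127,.045,.04),G(.655,-.0127,.12,.04),G(.67,-.0127,.22,.04),G(.69,-.005,.25,.04,-.4),G(.66,.05,.28,-.5,-.2),G(.66,.05,.28,-1.0,-.2),G(.52,.04,.24,-1.3)]
q=sim(q,W)
print("go");q=sim(q,[c1(-1,.52,0,.24),c1(-.2,.5,-.04,.22),c1(.6,.48,-.08,.2),gf(.16),gf(.012)])
print("carry")
q=sim(q,[gf(.2),c1(.5,.5,-.08,.24),c1(-.3,.52,0,.25),c1(-1.1,.52,.05,.25),G(.5,.08,.22,-1.3),G(.6,.05,.25,-1.0,-.3),G(.66,.05,.28,-1.0,-.2),G(.66,.05,.28,-.5,-.2),G(.69,-.005,.24,.04,-.4),G(.68,-.18,.2,.04),G(.68,-.18,.05,.04)])
E
```

```text
[-0.05  0.97  0.08  2.35  3.2   1.22 -1.63] err 0.0000 margin 0.01 step 0.01
    [-0.06  0.78  0.09  2.34  3.22  1.03 -1.64] err 0.0000 margin 0.07 step 0.02
    [-0.07  0.55  0.09  2.26  3.25  0.72 -1.67] err 0.0000 margin 0.08 step 0.03
    [-0.09  0.56  0.1   2.26  3.21  0.85 -1.65] err 0.0000 margin 0.16 step 0.01
    [-0.66  0.65  0.24  2.19  2.08  1.08 -1.37] err 0.0001 margin 0.12 step 0.10
    [-0.73  0.77  0.24  1.8   1.38  1.25 -0.96] err 0.0001 margin 0.26 step 0.07
    [-0.7   0.63  0.13  1.91  0.96  1.26 -0.94] err 0.0000 margin 0.51 step 0.04
go
    [ 0.14  0.41 -0.26  1.78  0.13  0.96  0.4 ] err 0.0001 margin 0.50 step 0.14
    [ 0.36  0.43 -0.45  1.86  0.23  0.91  1.17] err 0.0000 margin 0.56 step 0.06
    [ 0.59  0.47 -0.66  1.92  0.37  0.87  1.91] err 0.0000 margin 0.50 step 0.06
    [ 0.29  0.55 -0.62  2.1   1.01  1.04  2.17] err 0.0000 margin 0.32 step 0.06
    [ 0.19  0.84 -0.5   2.18  1.35  0.91  1.76] err 0.0000 margin 0.24 step 0.03
carry
    [ 0.33  0.48 -0.66  2.06  0.93  1.09  2.27] err 0.0001 margin 0.24 step 0.04
    [ 0.56  0.44 -0.62  1.82  0.3   0.98  1.88] err 0.0000 margin 0.39 step 0.06
    [ 0.27  0.42 -0.44  1.77  0.21  1.    1.02] err 0.0000 margin 0.60 step 0.07
    [ 0.04  0.41 -0.25  1.76  0.12  0.99  0.22] err 0.0000 margin 0.64 step 0.07
    [-0.76  0.67  0.1   1.9   0.91  1.29 -1.  ] err 0.0001 margin 0.52 step 0.12
    [-0.75  0.72  0.19  1.95  1.33  1.21 -1.05] err 0.0000 margin 0.47 step 0.04
    [-0.72  0.77  0.24  1.8   1.38  1.26 -0.96] err 0.0000 margin 0.48 step 0.01
    [-0.64  0.65  0.21  2.19  2.08  1.1  -1.36] err 0.0001 margin 0.23 step 0.07
    [-0.07  0.58  0.07  2.26  3.2   0.87 -1.63] err 0.0001 margin 0.12 step 0.10
    [ 0.36  0.63  0.03  2.14  3.72  0.73 -1.82] err 0.0001 margin 0.16 step 0.04
    [ 0.33  0.95  0.07  2.16  3.59  1.04 -1.64] err 0.0000 margin 0.25 step 0.03
```

```bash
python3 - <<'E'
from t1 import *
A=cur()
W=[G(.65,-.0127,.045,.04),G(.655,-.0127,.12,.04),G(.67,-.0127,.22,.04)]
for B in W:A=plan(A,B,2)
E
```

```text
t 11.92 q [-0.04  0.98  0.08  2.42  3.21  1.28 -1.63] p [ 0.6222 -0.0199  0.0439] w 0.751 F [-0.3 -0.2  1.9] grip 0.0
 2 rows of [-0.77  0.32  1.17] [-0.005 -0.015 -0.002] path min [ 0.622 -0.02   0.044] max [ 0.65  -0.013  0.045]
 4 rows of [-1.69 -0.   -0.83] [-0.  0.  0.] path min [ 0.65  -0.013  0.045] max [ 0.655 -0.013  0.12 ]
 6 rows of [-1.57 -0.01 -0.62] [-0.  0.  0.] path min [ 0.655 -0.013  0.12 ] max [ 0.67  -0.013  0.22 ]
```

{"api": "drive_tool", "payload": {"rows": "0.5 -0.3 0.64 0.4 -0.005 -0.015 -0.002;0.5 -0.6 0 0.95 -0.005 -0.015 -0.002;0.5 -0.64 0 0.99 0 0 0;0.5 0 0 0 0 0 0;0.5 0 0 0 0 0 0"}}

```text
time_s: 12.33
position: [0.6505, -0.0095, 0.0452]
tcp_rot: [-3.138, 1.049, -3.094]
ft_force: [-0.4, 0.5, -1.0]
width: 0.753
grasp_force: 0.0
```

```bash
python3 - <<'E'
from t1 import *
A=cur();print(A[:3,2].round(3),A[:3,1].round(3))
W=[G(.65,-.0127,.045,.04),G(.655,-.0127,.12,.04),G(.67,-.0127,.22,.04)]
for B in W:plan(A,B,2);A=B
E
```

```text
t 12.33 q [-0.05  0.98  0.07  2.36  3.2   1.25 -1.63] p [ 0.6505 -0.0095  0.0452] w 0.753 F [-0.4  0.5 -1. ] grip 0.0
[ 0.866  0.037 -0.499] [-0.044  0.999 -0.002]
 1 rows of [ 0.05 -0.32 -0.04] [0.003 0.001 0.004] path min [ 0.65  -0.013  0.045] max [ 0.65  -0.01   0.045]
 4 rows of [-1.69 -0.   -0.83] [-0.  0.  0.] path min [ 0.65  -0.013  0.045] max [ 0.655 -0.013  0.12 ]
 6 rows of [-1.57 -0.01 -0.62] [-0.  0.  0.] path min [ 0.655 -0.013  0.12 ] max [ 0.67  -0.013  0.22 ]
```

{"api": "drive_tool", "payload": {"rows": "0.5 0.05 -0.3 -0.04 0 0 0;0.5 -1.3 0 -0.6 0 0 0;0.5 -1.3 0 -0.6 0 0 0;0.5 -1.3 0 -0.6 0 0 0;0.5 -1.3 0 -0.6 0 0 0;0.5 -1.3 0 -0.6 0 0 0;0.5 0 0 0 0 0 0"}}

```text
time_s: 12.92
position: [0.6562, -0.0143, 0.1188]
tcp_rot: [-3.141, 1.051, -3.101]
ft_force: [-0.1, -0.1, 0.1]
width: 0.753
grasp_force: 0.0
```

{"api": "drive_tool", "payload": {"rows": "0.5 -1.57 0 -0.62 0 0 0;0.5 -1.57 0 -0.62 0 0 0;0.5 -1.57 0 -0.62 0 0 0;0.5 -1.57 0 -0.62 0 0 0;0.5 -1.57 0 -0.62 0 0 0;0.5 -1.57 0 -0.62 0 0 0;0.5 0 0 0 0 0 0"}}

```text
time_s: 13.5
position: [0.6718, -0.0137, 0.2192]
tcp_rot: [3.141, 1.053, -3.102]
ft_force: [0.7, 0.2, -0.7]
width: 0.748
grasp_force: 0.0
```

```bash
python3 - <<'E'
from t1 import *
A=cur()
W=[G(.69,-.005,.25,.04,-.4),G(.66,.05,.28,-.5,-.2),G(.66,.05,.28,-1.0,-.2),G(.52,.04,.24,-1.3),c1(-1,.52,0,.24),c1(-.2,.5,-.04,.22),c1(.6,.48,-.08,.2),gf(.16)]
sim(np.array(manip.read_state()["joint_pos"]),W)
for B in W:plan(A,B,3);A=B
E
```

```text
t 13.5 q [-0.05  0.55  0.09  2.27  3.26  0.74 -1.66] p [ 0.6718 -0.0137  0.2192] w 0.748 F [ 0.7  0.2 -0.7] grip 0.0
    [-0.08  0.56  0.09  2.25  3.21  0.85 -1.65] err 0.0000 margin 0.15 step 0.01
    [-0.66  0.65  0.23  2.19  2.08  1.09 -1.37] err 0.0001 margin 0.12 step 0.10
    [-0.73  0.77  0.24  1.8   1.38  1.26 -0.96] err 0.0001 margin 0.26 step 0.07
    [-0.7   0.63  0.13  1.91  0.96  1.26 -0.94] err 0.0000 margin 0.51 step 0.04
    [ 0.15  0.41 -0.26  1.78  0.13  0.96  0.4 ] err 0.0001 margin 0.50 step 0.14
    [ 0.36  0.43 -0.46  1.86  0.24  0.91  1.16] err 0.0000 margin 0.56 step 0.06
    [ 0.59  0.47 -0.66  1.92  0.37  0.88  1.91] err 0.0000 margin 0.50 step 0.06
    [ 0.3   0.55 -0.63  2.1   1.01  1.04  2.17] err 0.0000 margin 0.32 step 0.06
 2 rows of [-1.8   0.4   0.09] [ 0.    -0.059 -0.   ] path min [ 0.672 -0.014  0.219] max [ 0.69  -0.005  0.25 ]
 5 rows of [-0.33  0.98 -0.95] [ 0.103 -0.039  0.032] path min [ 0.66  -0.005  0.25 ] max [0.69 0.05 0.28]
 5 rows of [0. 0. 0.] [0.098 0.    0.02 ] path min [0.66 0.05 0.28] max [0.66 0.05 0.28]
 5 rows of [ 1.08 -2.63 -0.74] [0.056 0.064 0.021] path min [0.52  0.038 0.24 ] max [0.66 0.05 0.28]
 10 rows of [-0.32 -0.16  0.21] [-0.016  0.104 -0.027] path min [0.519 0.    0.24 ] max [0.52  0.04  0.245]
 7 rows of [-0.13 -0.64  0.29] [ 0.     0.    -0.114] path min [ 0.5  -0.04  0.22] max [0.52 0.   0.24]
 7 rows of [ 0.37 -0.54  0.29] [ 0.     0.    -0.114] path min [ 0.48 -0.08  0.2 ] max [ 0.5  -0.04  0.22]
 10 rows of [0.27 0.12 0.48] [ 0.027  0.048 -0.1  ] path min [ 0.456 -0.107  0.16 ] max [ 0.48 -0.08  0.2 ]
```

{"api": "drive_tool", "payload": {"rows": "0.5 -1.8 0.4 0.09 0 -0.059 0;0.5 -1.8 0.4 0.09 0 -0.059 0;0.5 -0.23 0.7 -0.68 0.074 -0.028 0.023;0.5 -0.23 0.7 -0.68 0.074 -0.028 0.023;0.5 -0.23 0.7 -0.68 0.074 -0.028 0.023;0.5 -0.23 0.7 -0.68 0.074 -0.028 0.023;0.5 -0.23 0.7 -0.68 0.074 -0.028 0.023;0.5 -0.23 0.7 -0.68 0.074 -0.028 0.023;0.5 -0.23 0.7 -0.68 0.074 -0.028 0.023;0.5 0 0 0 0 0 0"}}

```text
time_s: 14.33
position: [0.6602, 0.0591, 0.2737]
tcp_rot: [-3.127, 1.364, 2.665]
ft_force: [-0.5, 1.7, -0.7]
width: 0.751
grasp_force: 0.0
```

{"api": "drive_tool", "payload": {"rows": "1 0 0 0 0.07 0 0.014;1 0 0 0 0.07 0 0.014;1 0 0 0 0.07 0 0.014;1 0 0 0 0.07 0 0.014;1 0 0 0 0.07 0 0.014;1 0 0 0 0.07 0 0.014;1 0 0 0 0.07 0 0.014;1 0 0 0 0 0 0"}}

```text
time_s: 15.0
position: [0.661, 0.0516, 0.2755]
tcp_rot: [-3.113, 1.37, 2.17]
ft_force: [0.2, 1.0, 0.6]
width: 0.998
grasp_force: 0.0
```

{"api": "drive_tool", "payload": {"rows": "1 1.08 -2.63 -0.74 0.056 0.064 0.021;1 1.08 -2.63 -0.74 0.056 0.064 0.021;1 1.08 -2.63 -0.74 0.056 0.064 0.021;1 1.08 -2.63 -0.74 0.056 0.064 0.021;1 1.08 -2.63 -0.74 0.056 0.064 0.021;1 0 0 0 0 0 0"}}

```text
time_s: 15.5
position: [0.516, 0.0386, 0.2378]
tcp_rot: [-3.123, 1.048, 1.857]
ft_force: [0.2, -0.6, -0.2]
width: 1.0
grasp_force: 0.0
```

```bash
python3 - <<'E'
from t1 import *
A=cur()
W=[c1(-1,.52,0,.24),c1(-.2,.5,-.04,.22),c1(.6,.48,-.08,.2),gf(.16)]
sim(np.array(manip.read_state()["joint_pos"]),W)
for B in W:plan(A,B,3);A=B
E
```

```text
t 15.5 q [-0.75  0.64  0.19  1.92  0.93  1.23 -0.93] p [0.516  0.0386 0.2378] w 1.0 F [ 0.2 -0.6 -0.2] grip 0.0
    [ 0.11  0.41 -0.21  1.78  0.1   0.96  0.43] err 0.0001 margin 0.49 step 0.14
    [ 0.33  0.42 -0.4   1.86  0.21  0.9   1.2 ] err 0.0000 margin 0.56 step 0.06
    [ 0.55  0.46 -0.61  1.92  0.34  0.86  1.94] err 0.0000 margin 0.50 step 0.06
    [ 0.26  0.54 -0.57  2.1   0.99  1.01  2.18] err 0.0000 margin 0.32 step 0.06
 10 rows of [-0.34 -0.12  0.2 ] [-0.017  0.104 -0.027] path min [0.516 0.    0.238] max [0.52  0.039 0.244]
 7 rows of [-0.13 -0.64  0.29] [ 0.     0.    -0.114] path min [ 0.5  -0.04  0.22] max [0.52 0.   0.24]
 7 rows of [ 0.37 -0.54  0.29] [ 0.     0.    -0.114] path min [ 0.48 -0.08  0.2 ] max [ 0.5  -0.04  0.22]
 10 rows of [0.27 0.12 0.48] [ 0.027  0.048 -0.1  ] path min [ 0.456 -0.107  0.16 ] max [ 0.48 -0.08  0.2 ]
```

{"api": "drive_tool", "payload": {"rows": "1 -0.34 -0.12 0.2 -0.017 0.104 -0.027;1 -0.34 -0.12 0.2 -0.017 0.104 -0.027;1 -0.34 -0.12 0.2 -0.017 0.104 -0.027;1 -0.34 -0.12 0.2 -0.017 0.104 -0.027;1 -0.34 -0.12 0.2 -0.017 0.104 -0.027;1 -0.34 -0.12 0.2 -0.017 0.104 -0.027;1 -0.34 -0.12 0.2 -0.017 0.104 -0.027;1 -0.34 -0.12 0.2 -0.017 0.104 -0.027;1 -0.34 -0.12 0.2 -0.017 0.104 -0.027;1 -0.34 -0.12 0.2 -0.017 0.104 -0.027"}}

```text
time_s: 16.33
position: [0.5221, -0.0006, 0.239]
tcp_rot: [3.137, -0.004, 2.149]
ft_force: [-0.4, -0.5, -0.4]
width: 1.0
grasp_force: 0.0
```

{"api": "drive_tool", "payload": {"rows": "1 -0.13 -0.64 0.29 0 0 -0.114;1 -0.13 -0.64 0.29 0 0 -0.114;1 -0.13 -0.64 0.29 0 0 -0.114;1 -0.13 -0.64 0.29 0 0 -0.114;1 -0.13 -0.64 0.29 0 0 -0.114;1 -0.13 -0.64 0.29 0 0 -0.114;1 -0.13 -0.64 0.29 0 0 -0.114"}}

```text
time_s: 16.92
position: [0.5019, -0.0407, 0.2171]
tcp_rot: [3.141, -0.0, 2.951]
ft_force: [0.2, -0.7, 1.0]
width: 1.002
grasp_force: 0.0
```

{"api": "drive_tool", "payload": {"rows": "1 0.37 -0.54 0.29 0 0 -0.114;1 0.37 -0.54 0.29 0 0 -0.114;1 0.37 -0.54 0.29 0 0 -0.114;1 0.37 -0.54 0.29 0 0 -0.114;1 0.37 -0.54 0.29 0 0 -0.114;1 0.37 -0.54 0.29 0 0 -0.114;1 0.37 -0.54 0.29 0 0 -0.114;1 0 0 0 0 0 0"}}

```text
time_s: 17.58
position: [0.482, -0.0819, 0.196]
tcp_rot: [3.14, -0.001, -2.54]
ft_force: [-0.6, 0.1, -0.9]
width: 0.999
grasp_force: 0.0
```

```bash
python3 - <<'E'
from t1 import *
A=cur()
W=[gf(.14),gf(.01)]
sim(np.array(manip.read_state()["joint_pos"]),W)
for B in W:plan(A,B,3);A=B
p=manip.camera("top");P=pts(p);c=p["color"].astype(int)
cv2.imwrite("pics/t6.png",p["color"])
R=P.reshape(-1,3);m=(abs(R[:,0]-.455)<.05)&(R[:,1]>-.17)&(R[:,1]<-.0)&(R[:,2]>.03)&(R[:,2]<.06)
print("t1",m.sum(),R[m].mean(0),R[m].min(0),R[m].max(0))
E
```

```text
t 17.58 q [ 0.55  0.47 -0.62  1.91  0.35  0.87  1.93] p [ 0.482  -0.0819  0.196 ] w 0.999 F [-0.6  0.1 -0.9] grip 0.0
    [ 0.24  0.57 -0.55  2.12  1.04  0.98  2.13] err 0.0000 margin 0.30 step 0.06
    [ 0.16  0.83 -0.45  2.18  1.35  0.87  1.76] err 0.0000 margin 0.24 step 0.03
 10 rows of [0.22 0.16 0.63] [ 0.027  0.048 -0.099] path min [ 0.456 -0.107  0.14 ] max [ 0.482 -0.082  0.196]
 5 rows of [-1.3   0.    2.25] [0. 0. 0.] path min [ 0.456 -0.107  0.01 ] max [ 0.456 -0.107  0.14 ]
t1 293 [ 0.44403808 -0.08800457  0.04370497] [ 0.42979659 -0.1184289   0.03015822] [ 0.46320518 -0.05054532  0.0534866 ]
```

View pics/t6.png

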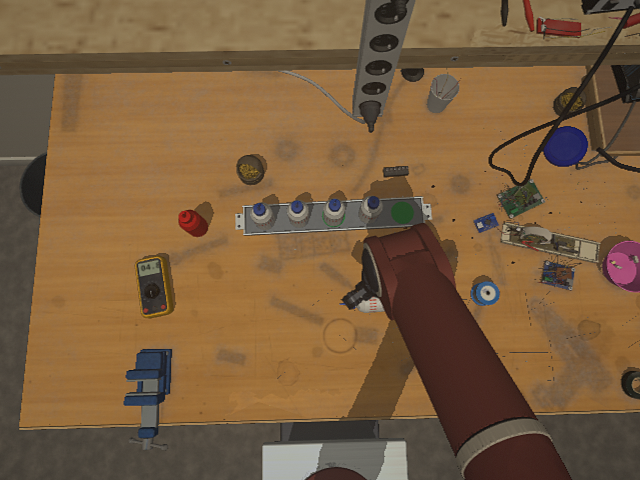

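The view shows four bottles standing in the tray at (261,211), (298,210), (334,210) and (373,206), one mark free at (402,212), and tipped_1 still under the gripper at (368,300).

{"api": "drive_tool", "payload": {"rows": "1 0.22 0.16 0.63 0.027 0.048 -0.099;1 0.22 0.16 0.63 0.027 0.048 -0.099;1 0.22 0.16 0.63 0.027 0.048 -0.099;1 0.22 0.16 0.63 0.027 0.048 -0.099;1 0.22 0.16 0.63 0.027 0.048 -0.099;1 0.22 0.16 0.63 0.027 0.048 -0.099;1 0.22 0.16 0.63 0.027 0.048 -0.099;1 0.22 0.16 0.63 0.027 0.048 -0.099;1 0.22 0.16 0.63 0.027 0.048 -0.099;1 0.22 0.16 0.63 0.027 0.048 -0.099"}}

```text
time_s: 18.47
position: [0.4593, -0.1025, 0.1418]
tcp_rot: [-3.132, -0.527, -1.525]
ft_force: [-0.4, -0.0, -0.6]
width: 1.003
grasp_force: 0.0
```

```bash
python3 - <<'E'
from t1 import *
A=cur()
W=[gf(.13),gf(.01)]
for B in W:plan(A,B,3);A=B
E
```

```text
t 18.47 q [ 0.22  0.57 -0.55  2.11  1.03  0.99  2.12] p [ 0.4593 -0.1025  0.1418] w 1.003 F [-0.4 -0.  -0.6] grip 0.0
 1 rows of [-0.26  0.38  1.21] [-0.007 -0.003 -0.003] path min [ 0.456 -0.107  0.13 ] max [ 0.459 -0.103  0.142]
 4 rows of [-1.5  0.   2.6] [0. 0. 0.] path min [ 0.456 -0.107  0.01 ] max [ 0.456 -0.107  0.13 ]
```

{"api": "drive_tool", "payload": {"rows": "1 -0.26 0.38 1.21 -0.007 -0.003 -0.003;1 -1.2 0 2.08 0 0 0;1 -1.2 0 2.08 0 0 0;1 -1.2 0 2.08 0 0 0;1 0 0 0 0 0 0"}}

```text
time_s: 18.88
position: [0.4533, -0.1073, 0.0545]
tcp_rot: [3.134, -0.52, -1.525]
ft_force: [-0.3, 0.0, -0.1]
width: 0.999
grasp_force: 0.0
```

```bash
python3 - <<'E'
from t1 import *
A=cur();plan(A,gf(.01),3)
p=manip.camera("scene");cv2.imwrite("pics/s7.png",cv2.resize(p["color"][180:320,300:480],(770,600)))
P=pts(p).reshape(-1,3);m=(abs(P[:,0]-.455)<.04)&(P[:,1]>-.2)&(P[:,1]<0)&(P[:,2]>.01)&(P[:,2]<.055)
c=p["color"].reshape(-1,3).astype(int);w=m&(c.max(1)>120)&(c.max(1)-c.min(1)<40);b=m&(c[:,0]>c[:,2]+40)
print(w.sum(),np.percentile(P[w],[2,50,98],axis=0).round(3));print(b.sum(),P[b].mean(0))
E
```

```text
t 18.88 q [ 0.17  0.74 -0.47  2.17  1.22  0.89  1.89] p [ 0.4533 -0.1073  0.0545] w 0.999 F [-0.3  0.  -0.1] grip 0.0
 2 rows of [-1.13 -0.13  1.92] [ 0.005  0.002 -0.002] path min [ 0.453 -0.107  0.01 ] max [ 0.456 -0.107  0.055]
308 [[ 0.432 -0.145  0.024]
 [ 0.448 -0.088  0.043]
 [ 0.474 -0.058  0.052]]
57 [ 0.45251153 -0.04198175  0.03119124]
```

View pics/s7.png

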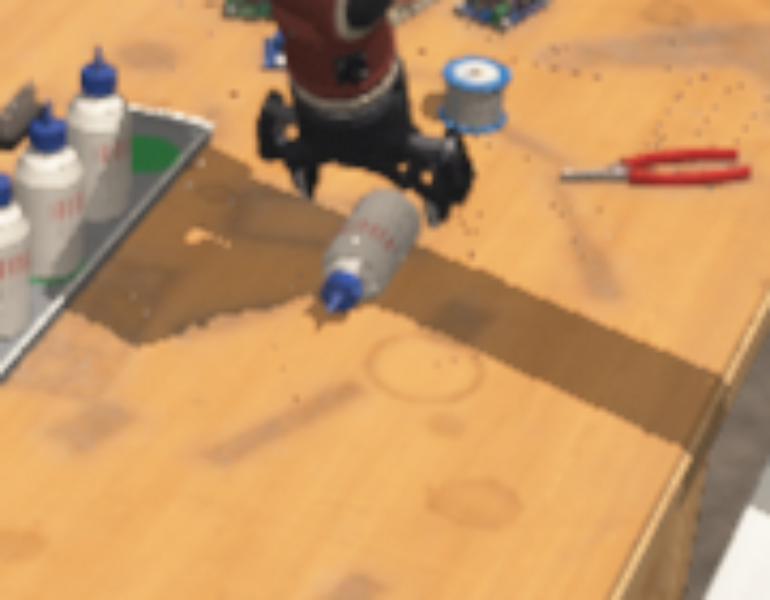

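The bottle lies at (370,250) between the raised fingers, which only look farther back because of their height. I go down and close.

{"api": "drive_tool", "payload": {"rows": "1 -0.75 -0.09 1.28 0.003 0.001 -0.001;1 -0.75 -0.09 1.28 0.003 0.001 -0.001;1 -0.7 -0.09 1.2 0.003 0.001 -0.001;1 0 0 0 0 0 0;1 0 0 0 0 0 0"}}

```text
time_s: 19.35
position: [0.4586, -0.1064, 0.0154]
tcp_rot: [-3.134, -0.524, -1.523]
ft_force: [0.4, -0.9, 0.6]
width: 1.0
grasp_force: 0.0
```

{"api": "drive_tool", "payload": {"rows": "-1 0 0 0 0 0 0;-1 0 0 0 0 0 0;-1 0 0 0 0 0 0;-1 0 0 0 0 0 0;-1 0 0 0 0 0 0;-1 0 0 0 0 0 0"}}

```text
time_s: 19.85
position: [0.4587, -0.1061, 0.0159]
tcp_rot: [-3.133, -0.525, -1.522]
ft_force: [-0.8, 1.4, 4.9]
width: 0.547
grasp_force: 61.2
```

```bash
python3 - <<'E'
from t1 import *
A=cur();print("z.cap",A[:3,2]@cap,"along",(A[:3,3]-base)@cap,"depth",.0245-A[2,3])
W=[gf(.2),c1(.5,.5,-.08,.24),c1(-.3,.52,0,.25),c1(-1.1,.52,.05,.25),G(.5,.08,.22,-1.3)]
sim(np.array(manip.read_state()["joint_pos"]),W)
for B in W:plan(A,B,3);A=B
E
```

```text
t 19.85 q [ 0.14  0.82 -0.43  2.18  1.34  0.87  1.76] p [ 0.4587 -0.1061  0.0159] w 0.547 F [-0.8  1.4  4.9] grip 61.196615025401115
z.cap -0.5010563829747088 along 0.045852341562237484 depth 0.00863910891690749
    [ 0.28  0.47 -0.59  2.06  0.91  1.06  2.3 ] err 0.0001 margin 0.24 step 0.05
    [ 0.51  0.43 -0.55  1.82  0.27  0.97  1.92] err 0.0000 margin 0.39 step 0.06
    [ 0.22  0.41 -0.37  1.77  0.17  0.99  1.06] err 0.0000 margin 0.60 step 0.07
    [-0.01  0.4  -0.18  1.76  0.09  0.98  0.25] err 0.0000 margin 0.64 step 0.07
    [-0.81  0.67  0.17  1.9   0.89  1.26 -0.98] err 0.0001 margin 0.51 step 0.12
 7 rows of [ 1.32  0.03 -2.27] [-0.001 -0.    -0.   ] path min [ 0.456 -0.107  0.016] max [ 0.459 -0.106  0.2  ]
 11 rows of [-0.3  -0.3  -0.46] [-0.027 -0.042  0.099] path min [ 0.456 -0.107  0.2  ] max [ 0.5   -0.079  0.24 ]
 7 rows of [-0.47  1.11 -0.14] [0.    0.    0.114] path min [ 0.499 -0.08   0.24 ] max [ 0.52 -0.    0.25]
 7 rows of [0.44 0.59 0.  ] [0.    0.    0.114] path min [0.515 0.    0.25 ] max [0.52 0.05 0.25]
 10 rows of [ 0.47 -0.06  0.11] [ 0.01  -0.104  0.018] path min [0.5  0.05 0.22] max [0.52 0.08 0.25]
```

{"api": "drive_tool", "payload": {"rows": "-1 0.8 0 -1.3 0 0 0;-1 1.4 0 -2.4 0 0 0;-1 1.4 0 -2.4 0 0 0;-1 1.4 0 -2.4 0 0 0;-1 1.4 0 -2.4 0 0 0;-1 1.4 0 -2.4 0 0 0;-1 1.4 0 -2.4 0 0 0;-1 0 0 0 0 0 0"}}

```text
time_s: 20.52
position: [0.4595, -0.1067, 0.2014]
tcp_rot: [-3.123, -0.524, -1.527]
ft_force: [0.4, 0.4, -1.3]
width: 0.547
grasp_force: 62.6
```

{"api": "drive_tool", "payload": {"rows": "-1 -0.33 -0.33 -0.5 -0.03 -0.046 0.108;-1 -0.33 -0.33 -0.5 -0.03 -0.046 0.108;-1 -0.33 -0.33 -0.5 -0.03 -0.046 0.108;-1 -0.33 -0.33 -0.5 -0.03 -0.046 0.108;-1 -0.33 -0.33 -0.5 -0.03 -0.046 0.108;-1 -0.33 -0.33 -0.5 -0.03 -0.046 0.108;-1 -0.33 -0.33 -0.5 -0.03 -0.046 0.108;-1 -0.33 -0.33 -0.5 -0.03 -0.046 0.108;-1 -0.33 -0.33 -0.5 -0.03 -0.046 0.108;-1 -0.33 -0.33 -0.5 -0.03 -0.046 0.108"}}

```text
time_s: 21.35
position: [0.5004, -0.0801, 0.2356]
tcp_rot: [3.138, -0.006, -2.633]
ft_force: [0.7, 0.5, -1.6]
width: 0.548
grasp_force: 62.5
```

{"api": "drive_tool", "payload": {"rows": "-1 -0.47 1.11 -0.14 0 0 0.114;-1 -0.47 1.11 -0.14 0 0 0.114;-1 -0.47 1.11 -0.14 0 0 0.114;-1 -0.47 1.11 -0.14 0 0 0.114;-1 -0.47 1.11 -0.14 0 0 0.114;-1 -0.47 1.11 -0.14 0 0 0.114;-1 -0.47 1.11 -0.14 0 0 0.114"}}

```text
time_s: 21.93
position: [0.5183, 0.0004, 0.2448]
tcp_rot: [-3.137, -0.008, 2.852]
ft_force: [-0.2, -0.4, -1.6]
width: 0.55
grasp_force: 62.6
```

{"api": "drive_tool", "payload": {"rows": "-1 0.44 0.59 0 0 0 0.114;-1 0.44 0.59 0 0 0 0.114;-1 0.44 0.59 0 0 0 0.114;-1 0.44 0.59 0 0 0 0.114;-1 0.44 0.59 0 0 0 0.114;-1 0.44 0.59 0 0 0 0.114;-1 0.44 0.59 0 0 0 0.114;-1 0 0 0 0 0 0"}}

```text
time_s: 22.6
position: [0.518, 0.0521, 0.2447]
tcp_rot: [-3.134, -0.003, 2.061]
ft_force: [-0.1, 0.1, -1.1]
width: 0.547
grasp_force: 62.6
```

```bash
python3 - <<'E'
from t1 import *
A=cur()
W=[G(.5,.08,.22,-1.3),G(.66,.05,.28,-1.0,-.2),G(.66,.05,.28,-.5,-.2),G(.69,-.005,.24,.04,-.4),G(.68,-.18,.2,.04)]
sim(np.array(manip.read_state()["joint_pos"]),W)
for B in W:plan(A,B,3);A=B
E
```

```text
t 22.6 q [-0.03  0.41 -0.16  1.77  0.08  0.98  0.27] p [0.518  0.0521 0.2447] w 0.547 F [-0.1  0.1 -1.1] grip 62.55762431770563
    [-0.83  0.68  0.21  1.9   0.87  1.24 -0.96] err 0.0001 margin 0.51 step 0.13
    [-0.79  0.79  0.35  1.81  1.34  1.18 -0.95] err 0.0000 margin 0.52 step 0.04
    [-0.72  0.66  0.32  2.19  2.09  1.04 -1.4 ] err 0.0001 margin 0.23 step 0.07
    [-0.12  0.59  0.15  2.26  3.23  0.88 -1.69] err 0.0001 margin 0.12 step 0.10
    [ 0.3   0.63  0.12  2.14  3.75  0.76 -1.88] err 0.0001 margin 0.16 step 0.04
 10 rows of [ 0.42 -0.05  0.08] [ 0.011 -0.104  0.02 ] path min [0.5   0.052 0.22 ] max [0.518 0.08  0.245]
 6 rows of [-1.48  2.29  1.02] [-0.047 -0.054 -0.018] path min [0.5  0.05 0.22] max [0.66 0.08 0.28]
 5 rows of [ 0. -0.  0.] [-0.098  0.    -0.02 ] path min [0.66 0.05 0.28] max [0.66 0.05 0.28]
 5 rows of [ 0.53 -0.88  1.08] [-0.103  0.039 -0.032] path min [ 0.66  -0.005  0.24 ] max [0.69 0.05 0.28]
 6 rows of [ 0.72 -2.91  0.04] [0.    0.021 0.   ] path min [ 0.68 -0.18  0.2 ] max [ 0.69  -0.005  0.24 ]
```

{"api": "drive_tool", "payload": {"rows": "-1 0.42 -0.05 0.08 0.011 -0.104 0.02;-1 0.42 -0.05 0.08 0.011 -0.104 0.02;-1 0.42 -0.05 0.08 0.011 -0.104 0.02;-1 0.42 -0.05 0.08 0.011 -0.104 0.02;-1 0.42 -0.05 0.08 0.011 -0.104 0.02;-1 0.42 -0.05 0.08 0.011 -0.104 0.02;-1 0.42 -0.05 0.08 0.011 -0.104 0.02;-1 0.42 -0.05 0.08 0.011 -0.104 0.02;-1 0.42 -0.05 0.08 0.011 -0.104 0.02;-1 0.42 -0.05 0.08 0.011 -0.104 0.02"}}

```text
time_s: 23.43
position: [0.5007, 0.0787, 0.2204]
tcp_rot: [-3.135, 1.047, 1.851]
ft_force: [0.7, -0.7, -1.9]
width: 0.548
grasp_force: 62.6
```

{"api": "drive_tool", "payload": {"rows": "-1 -1.48 2.29 1.02 -0.047 -0.054 -0.018;-1 -1.48 2.29 1.02 -0.047 -0.054 -0.018;-1 -1.48 2.29 1.02 -0.047 -0.054 -0.018;-1 -1.48 2.29 1.02 -0.047 -0.054 -0.018;-1 -1.48 2.29 1.02 -0.047 -0.054 -0.018;-1 -1.48 2.29 1.02 -0.047 -0.054 -0.018;-1 0 0 0 0 0 0"}}

```text
time_s: 24.02
position: [0.6632, 0.046, 0.2799]
tcp_rot: [-3.11, 1.372, 2.175]
ft_force: [0.5, -0.6, -1.5]
width: 0.545
grasp_force: 62.7
```

{"api": "drive_tool", "payload": {"rows": "-1 0 0 0 -0.07 0 -0.014;-1 0 0 0 -0.07 0 -0.014;-1 0 0 0 -0.07 0 -0.014;-1 0 0 0 -0.07 0 -0.014;-1 0 0 0 -0.07 0 -0.014;-1 0 0 0 -0.07 0 -0.014;-1 0 0 0 -0.07 0 -0.014;-1 0 0 0 0 0 0"}}

```text
time_s: 24.68
position: [0.6583, 0.0433, 0.2788]
tcp_rot: [-3.111, 1.364, 2.668]
ft_force: [-0.8, -1.4, -1.6]
width: 0.548
grasp_force: 62.7
```

```bash
python3 - <<'E'
from t1 import *
A=cur()
W=[G(.69,-.005,.25,.04,-.4),G(.682,-.18,.23,.04),G(.678,-.18,.13,.04)]
sim(np.array(manip.read_state()["joint_pos"]),W)
for B in W:plan(A,B,2.5);A=B
E
```

```text
t 24.68 q [-0.74  0.67  0.37  2.21  2.11  1.02 -1.43] p [0.6583 0.0433 0.2788] w 0.548 F [-0.8 -1.4 -1.6] grip 62.69873443990946
    [-0.15  0.57  0.18  2.26  3.25  0.85 -1.71] err 0.0001 margin 0.12 step 0.10
    [ 0.29  0.58  0.12  2.12  3.81  0.69 -1.95] err 0.0001 margin 0.17 step 0.05
    [ 0.27  0.78  0.16  2.17  3.68  0.92 -1.8 ] err 0.0000 margin 0.25 step 0.02
 5 rows of [ 0.31 -0.74  1.02] [-0.104  0.037 -0.031] path min [ 0.658 -0.005  0.25 ] max [0.69  0.043 0.279]
 8 rows of [ 0.31 -2.18 -0.06] [0.    0.015 0.   ] path min [ 0.682 -0.18   0.23 ] max [ 0.69  -0.005  0.25 ]
 5 rows of [1.77 0.   0.93] [-0.  0.  0.] path min [ 0.678 -0.18   0.13 ] max [ 0.682 -0.18   0.23 ]
```

{"api": "drive_tool", "payload": {"rows": "-1 0.22 -0.53 0.73 -0.074 0.027 -0.022;-1 0.22 -0.53 0.73 -0.074 0.027 -0.022;-1 0.22 -0.53 0.73 -0.074 0.027 -0.022;-1 0.22 -0.53 0.73 -0.074 0.027 -0.022;-1 0.22 -0.53 0.73 -0.074 0.027 -0.022;-1 0.22 -0.53 0.73 -0.074 0.027 -0.022;-1 0.22 -0.53 0.73 -0.074 0.027 -0.022;-1 0 0 0 0 0 0"}}

```text
time_s: 25.35
position: [0.6953, -0.0098, 0.2524]
tcp_rot: [-3.141, 1.178, -3.114]
ft_force: [0.6, -1.9, -2.0]
width: 0.547
grasp_force: 62.7
```

{"api": "drive_tool", "payload": {"rows": "-1 0.31 -2.18 -0.06 0 0.015 0;-1 0.31 -2.18 -0.06 0 0.015 0;-1 0.31 -2.18 -0.06 0 0.015 0;-1 0.31 -2.18 -0.06 0 0.015 0;-1 0.31 -2.18 -0.06 0 0.015 0;-1 0.31 -2.18 -0.06 0 0.015 0;-1 0.31 -2.18 -0.06 0 0.015 0;-1 0.31 -2.18 -0.06 0 0.015 0;-1 0 0 0 0 0 0;-1 0 0 0 0 0 0"}}

```text
time_s: 26.18
position: [0.6861, -0.1767, 0.2302]
tcp_rot: [3.136, 1.057, -3.11]
ft_force: [-0.3, 0.7, -1.8]
width: 0.546
grasp_force: 62.7
```

```bash
python3 - <<'E'
from t1 import *
from meas import meas
A=cur()
W=[G(.6786,-.1803,.2,.04),G(.6786,-.1803,.065,.04)]
sim(np.array(manip.read_state()["joint_pos"]),W)
for B in W:plan(A,B,2);A=B
A=cur();print("expected",A[:3,3]-.0086*np.array([1,.04,0]));meas(A[0,3]-.0086,A[1,3],A[2,3]-.04,A[2,3]+.09)
p=manip.camera("top");P=pts(p);c=p["color"].astype(int)
g=(c[...,1]>c[...,2]+40)&(c[...,1]>c[...,0]+30)&(P[...,2]<.01)&(abs(P[...,0]-.67)<.05);q=P[g];print("mark2",len(q),q.mean(0),np.ptp(q,axis=0),(q.max(0)+q.min(0))/2)
for u0,u1 in((247,274),(285,312),(320,348),(360,387)):
    q=P[190:230,u0:u1].reshape(-1,3);q=q[(q[:,2]>.1)&(q[:,2]<.15)];print("stand",q.mean(0),len(q))
E
```

```text
t 26.18 q [ 0.29  0.58  0.13  2.13  3.79  0.71 -1.94] p [ 0.6861 -0.1767  0.2302] w 0.546 F [-0.3  0.7 -1.8] grip 62.674356400966644
    [ 0.28  0.63  0.14  2.14  3.76  0.77 -1.9 ] err 0.0000 margin 0.28 step 0.00
    [ 0.27  0.92  0.16  2.17  3.62  1.05 -1.73] err 0.0000 margin 0.25 step 0.03
 2 rows of [ 1.5  -0.17  0.41] [-0.001  0.005 -0.002] path min [ 0.679 -0.18   0.2  ] max [ 0.686 -0.177  0.23 ]
 7 rows of [1.67 0.   0.96] [-0.  0.  0.] path min [ 0.679 -0.18   0.065] max [ 0.679 -0.18   0.2  ]
t 26.18 q [ 0.29  0.58  0.13  2.13  3.79  0.71 -1.94] p [ 0.6861 -0.1767  0.2302] w 0.546 F [-0.3  0.7 -1.8] grip 62.674356400966644
expected [ 0.67751957 -0.1770146   0.23021818]
top 329 axis at [ 0.6728 -0.1749] tilt [ 0.638 -0.315] rms 0.0034 z 0.243 0.297
  blue 113 [ 0.675  -0.176   0.2968] zmax 0.317
scene 344 axis at [ 0.6822 -0.1785] tilt [ 0.099 -0.111] rms 0.0052 z 0.191 0.313
  blue 42 [ 0.6758 -0.1675  0.2945] zmax 0.301
mark2 57 [ 0.66640314 -0.09562358  0.00486654] [0.05766336 0.20240821 0.00796372] [ 0.66557123 -0.08629983  0.00453566]
stand [0.65351741 0.15285831 0.1177546 ] 135
stand [0.65693657 0.0710188  0.11781803] 129
stand [ 0.65886927 -0.01072969  0.11743877] 133
stand [ 0.66384205 -0.0958502   0.11802739] 127
```

{"api": "drive_tool", "payload": {"rows": "-1 1.5 -0.17 0.41 0 0.005 -0.002;-1 1.5 -0.17 0.41 0 0.005 -0.002;-1 1.67 0 0.96 0 0 0;-1 1.67 0 0.96 0 0 0;-1 1.67 0 0.96 0 0 0;-1 1.67 0 0.96 0 0 0;-1 1 0 0.58 0 0 0;-1 0 0 0 0 0 0;-1 0 0 0 0 0 0"}}

```text
time_s: 27.08
position: [0.6782, -0.1767, 0.1109]
tcp_rot: [3.138, 1.045, -3.101]
ft_force: [0.5, 0.7, -0.9]
width: 0.544
grasp_force: 62.7
```

```bash
python3 - <<'E'
from t1 import *
A=cur();print(A[:3,2].round(3),A[:3,1].round(3));plan(A,G(.6788,-.180,.062,.04),1);plan(A,G(.6788,-.180,A[2,3],.04),1)
E
```

```text
t 27.08 q [ 0.27  0.82  0.16  2.18  3.67  0.98 -1.77] p [ 0.6782 -0.1767  0.1109] w 0.544 F [ 0.5  0.7 -0.9] grip 62.67345875501633
[ 0.864  0.039 -0.502] [-0.044  0.999  0.002]
 5 rows of [ 0.84 -0.07  0.5 ] [ 0.001 -0.     0.   ] path min [ 0.678 -0.18   0.062] max [ 0.679 -0.177  0.111]
 1 rows of [-0.02 -0.33  0.04] [ 0.004 -0.002  0.001] path min [ 0.678 -0.18   0.111] max [ 0.679 -0.177  0.111]
```

{"api": "drive_tool", "payload": {"rows": "-1 -0.02 -0.33 0.04 0.004 -0.002 0.001;-1 0.84 0 0.49 0 0 0;-1 0.84 0 0.49 0 0 0;-1 0.84 0 0.49 0 0 0;-1 0.84 0 0.49 0 0 0;-1 0.84 0 0.49 0 0 0;-1 0 0 0 0 0 0;-1 0 0 0 0 0 0"}}

```text
time_s: 27.75
position: [0.6784, -0.1816, 0.0614]
tcp_rot: [3.14, 1.046, -3.105]
ft_force: [0.2, -0.4, -1.8]
width: 0.547
grasp_force: 62.7
```

{"api": "drive_tool", "payload": {"rows": "-1 0.4 0 0.24 0 0 0;-1 0.2 0 0.12 0 0 0;-1 0.09 0 0.05 0 0 0;-1 0 0 0 0 0 0;-1 0 0 0 0 0 0"}}

```text
time_s: 28.17
position: [0.6789, -0.1817, 0.055]
tcp_rot: [-3.141, 1.048, -3.103]
ft_force: [-0.1, -0.0, -1.8]
width: 0.549
grasp_force: 62.7
```

{"api": "drive_tool", "payload": {"rows": "-1 0.17 0.1 0.1 0 0 0;-1 0.17 0 0.1 0 0 0;-1 0 0 0 0 0 0;-1 0 0 0 0 0 0"}}

```text
time_s: 28.5
position: [0.6795, -0.1806, 0.0521]
tcp_rot: [-3.141, 1.051, -3.102]
ft_force: [-2.3, 0.8, 3.6]
width: 0.546
grasp_force: 63.1
```

{"api": "drive_tool", "payload": {"rows": "-1 0.09 0 0.05 0 0 0;-1 0 0 0 0 0 0"}}

```text
time_s: 28.67
position: [0.6797, -0.1806, 0.0521]
tcp_rot: [-3.141, 1.054, -3.102]
ft_force: [-4.7, 0.1, 7.6]
width: 0.544
grasp_force: 63.4
```

{"api": "drive_tool", "payload": {"rows": "-1 0.09 0 0.05 0 0 0;-1 0 0 0 0 0 0"}}

```text
time_s: 28.83
position: [0.6799, -0.1806, 0.0521]
tcp_rot: [-3.14, 1.056, -3.102]
ft_force: [-6.0, 1.5, 11.2]
width: 0.546
grasp_force: 63.7
```

{"api": "drive_tool", "payload": {"rows": "-1 -0.13 0 -0.07 0 0 0;0.2 0 0 0 0 0 0;0.2 0 0 0 0 0 0;0.5 0 0 0 0 0 0;0.5 0 0 0 0 0 0;0.5 0 0 0 0 0 0"}}

```text
time_s: 29.33
position: [0.6787, -0.1807, 0.0498]
tcp_rot: [-3.141, 1.047, -3.104]
ft_force: [0.7, 0.6, 0.5]
width: 0.752
grasp_force: 0.0
```

{"api": "drive_tool", "payload": {"rows": "0.5 0 0 -0.7 0 0 0;0.5 0 0 -1.3 0 0 0;0.5 0 0 -1.5 0 0 0;0.5 0 0 -1.5 0 0 0;0.5 0 0 0 0 0 0"}}

```text
time_s: 29.75
position: [0.6328, -0.1834, 0.0756]
tcp_rot: [-3.141, 1.045, -3.106]
ft_force: [-0.6, -0.3, 0.1]
width: 0.75
grasp_force: 0.0
```

```bash
python3 - <<'E'
from t1 import *
A=cur();yaw=.04
W=[G(.645,-.18,A[2,3]+.03,.04),G(.65,-.18,.12,.04),G(.665,-.178,.23,.04)]
sim(np.array(manip.read_state()["joint_pos"]),W)
for B in W:plan(A,B,1.8);A=B
p=manip.camera("scene");cv2.imwrite("pics/s8.png",cv2.resize(p["color"][170:300,230:400],(800,600)))
E
```

```text
t 29.75 q [ 0.31  0.9   0.18  2.29  3.65  1.15 -1.69] p [ 0.6328 -0.1834  0.0756] w 0.75 F [-0.6 -0.3  0.1] grip 0.0
    [ 0.29  0.83  0.18  2.26  3.67  1.05 -1.74] err 0.0000 margin 0.13 step 0.01
    [ 0.28  0.8   0.17  2.24  3.68  1.01 -1.76] err 0.0000 margin 0.17 step 0.00
    [ 0.29  0.56  0.14  2.16  3.81  0.72 -1.94] err 0.0000 margin 0.18 step 0.02
 2 rows of [-1.61  0.15 -0.22] [-0.002 -0.001 -0.001] path min [ 0.633 -0.183  0.076] max [ 0.645 -0.18   0.106]
 1 rows of [-1.5  -0.02 -0.29] [-0.  0.  0.] path min [ 0.645 -0.18   0.106] max [ 0.65 -0.18  0.12]
 7 rows of [-1.47  0.02 -0.6 ] [-0.  0.  0.] path min [ 0.65 -0.18  0.12] max [ 0.665 -0.178  0.23 ]
```

View pics/s8.png

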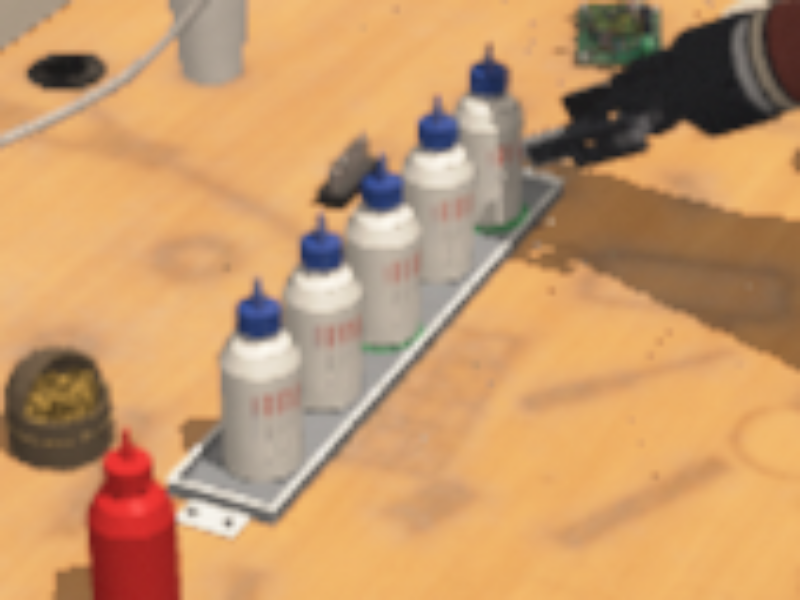

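All five bottles stand in line with the gripper clear of them. I back off a little more, check the positions and hand in.

{"api": "drive_tool", "payload": {"rows": "0.5 0 0 -1 0 0 0;0.5 0 0 -0.5 0 0 0;0.5 0 0 0 0 0 0;0.5 0 0 0 0 0 0"}}

```text
time_s: 30.13
position: [0.6226, -0.1829, 0.0827]
tcp_rot: [-3.141, 1.048, -3.103]
ft_force: [-0.1, -0.1, 0.2]
width: 0.75
grasp_force: 0.0
```

```bash
python3 - <<'E'
from t1 import *
A=cur();p=manip.camera("top");P=pts(p)
for u0,u1 in((247,274),(285,312),(320,348),(360,387),(392,425)):
    q=P[185:230,u0:u1].reshape(-1,3);q=q[(q[:,2]>.1)&(q[:,2]<.15)];print("stand",q.mean(0).round(4),len(q),q[:,2].max())
E
```

```text
t 30.13 q [ 0.32  0.89  0.18  2.31  3.67  1.16 -1.68] p [ 0.6226 -0.1829  0.0827] w 0.75 F [-0.1 -0.1  0.2] grip 0.0
stand [0.6536 0.1529 0.118 ] 133 0.14155262118478573
stand [0.6572 0.0711 0.118 ] 127 0.13913914629128343
stand [ 0.6593 -0.0108  0.1181] 126 0.1380348169690463
stand [ 0.6636 -0.096   0.1175] 128 0.13827940391398907
stand [ 0.6629 -0.1758  0.1165] 144 0.13829700997710026
```

```bash
python3 - <<'E'
from t1 import *
for n in("top","scene"):
    p=manip.camera(n);P=pts(p).reshape(-1,3);c=p["color"].reshape(-1,3).astype(int)
    for x,y in((.656,.153),(.66,.071),(.6635,-.0127),(.667,-.096),(.67,-.18)):
        m=(np.hypot(P[:,0]-x,P[:,1]-y)<.035);b=m&(P[:,2]>.1)&(P[:,2]<.142)&(c[:,0]>c[:,2]+40);w=m&(P[:,2]>.05)&(P[:,2]<.1)&(c.min(1)>90)
        print(n,y,b.sum(),P[b].mean(0).round(4),w.sum(),P[w].mean(0).round(4))
p=manip.camera("top");P=pts(p);c=p["color"].astype(int)
g=(c[...,1]>c[...,2]+40)&(c[...,1]>c[...,0]+30)&(P[...,2]<.012)&(abs(P[...,0]-.67)<.05)
for a,b in((-.06,.04),(-.23,-.13)):
    q=P[g&(P[...,1]>a)&(P[...,1]<b)];print("green",len(q),q[:,:2].min(0),q[:,:2].max(0))
E
```

```text
top 0.153 71 [0.6547 0.1534 0.1189] 192 [0.6446 0.1523 0.0907]
top 0.071 77 [0.6586 0.071  0.1185] 191 [0.6493 0.0711 0.0911]
top -0.0127 81 [ 0.6606 -0.0112  0.1187] 193 [ 0.6513 -0.0101  0.0911]
top -0.096 80 [ 0.6649 -0.0965  0.1189] 199 [ 0.6557 -0.0933  0.091 ]
top -0.18 29 [ 0.6734 -0.1744  0.1181] 85 [ 0.6655 -0.1654  0.0913]
scene 0.153 61 [0.6552 0.1588 0.1172] 307 [0.6489 0.167  0.0771]
scene 0.071 54 [0.6597 0.076  0.1167] 281 [0.6531 0.0846 0.0776]
scene -0.0127 53 [ 0.6609 -0.0057  0.1175] 259 [0.6547 0.0016 0.0776]
scene -0.096 48 [ 0.666  -0.0925  0.1166] 226 [ 0.6587 -0.0832  0.0772]
scene -0.18 37 [ 0.67   -0.1733  0.1173] 199 [ 0.6623 -0.1667  0.0792]
green 28 [ 0.63649623 -0.03879485] [0.66715514 0.01491313]
green 21 [ 0.64370345 -0.16947004] [ 0.68369783 -0.1535597 ]
```

```bash
python3 -c "
from cell import manip
print(manip.close_job())"
```

```text
the job is handed in; nothing more can be done
None
```

Both tipped bottles now stand upright on the two green marks, centred to within about 3 mm by camera; the standing bottles did not move, the gripper was clear, and the job was handed in at about 30 s, with no verdict shown.

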